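# Load the dewaxing hotplate from the bottom tray

### The arm

A 6-joint arm with a two-finger parallel gripper is mounted at the origin on the work surface. World frame = base frame: x ahead of the robot, y to its left, z up, the work surface at z = 0. Lengths are in m, angles in degrees, forces in N, time in s.
With the tool pointing down it reaches from about 0.4 to 0.825 m from the base axis. Payload 7 kg.
Tool frame: the origin (TCP) lies on the centre line of the jaws, within the pads' length; the fingertips stand 19 mm ahead of it and the grasp point (between the pads) is the TCP; z points along the fingers, y is the line along which they close (so a half turn about z gives the same grasp; the last joint's range is limited). The gripper opens to 88 mm and grips with 3 to 60 N. Pads are 19 mm wide; open, the fingers measure 130 mm over their backs; the gripper's body (78 mm by 193 mm) begins 47 mm behind the grasp point.
Start: joints at [-59.181, 20.546, 0.682, 0, -70.136, -16.507], TCP at [0.167, -0.654, 0.246] pointing down, gripper open.
Joint ranges: [-176.03, 176.03], [-82.01, 121.73], [-58.28, 71.71], [-173.87, 95.51], [-174.79, -0.11], [-173.66, 173.66]. Speed limits (degrees/s): [136.94, 136.94, 172.46, 180, 180, 180].

### API

Orientations are given as [roll, pitch, yaw] about the fixed x, y, z axes, in that order (R = Rz(yaw) Ry(pitch) Rx(roll)).
In Python, from plant import get_state, capture, close_job gives the robot as it stands.
- The arm moves only by the tool apply_moves, never from a script. Its argument "targets" is a list of rows, each a list of 7 numbers: the opening, from 0 (shut) to 1 (fully open), then the shift along the tool's x, y, z normalised to -1 to 1, where 1 is 1000 mm, then the turn, a rotation vector about the tool's x, y, z normalised to -1 to 1, where 1 is 90 degrees. In form: [[claw, tx, ty, tz, ax, ay, az], ...]. A call has 1 to 20 rows; each row shifts and turns the commanded pose from where the row before left it, along the tool's axes as they then stand; what a row does not reach is not made up. A row lasts 1/12 s, in which the tool goes at most 41.7 mm and 7.16 degrees, less where a joint would pass 70% of its speed; a pose out of reach is approached as far as the arm can. A call with a number of a shift or a turn outside -1 to 1 is refused whole. A call with a gripper value outside its range is refused whole. The fingers move at their own pace and stop on an object; "newtons" is the grip in N (left out, the last holds). Time passes only in rows, so rows that do not move let the fingers close. It gives the time, the measured TCP pose, the force, the opening and the grip force at its end, in the units of the state.
- get_state(): the state, without advancing time (a new reading comes with each control period).
- capture(name): name is "side" or "top"; returns a dict with "frame" (384x512x3 uint8, red, green, blue), "range_z" (384x512 float32, m along the optical axis (not along the pixel's ray), 0 where there is no reading), "camera_matrix" (3x3 intrinsics, pixels), "k1" (the pictures are not rectified: a ray, as slopes to the right and down, at radius r is drawn at 1 + k1 r^2 times it, then the intrinsics apply), "T" (4x4, takes a point from camera to world coordinates). Camera axes: x right, y down, z forward; pixel columns grow to the right and rows downward; lengths in m; the calibration is good to about 2 mm. A picture is of the moment at which its call begins.
- close_job(): hands the job in; it is judged then, once.
The state is a dict: "time_s": time; "joints": joint angles; "qd": joint speeds; "joint_torque": joint torques, N m; "tcp_pos": TCP position; "eef_rot": TCP orientation; "contact_force": force on the tool from outside, world axes, zero at the start; "moment": the same for the moment, N m; "gripper_width": finger opening in m; "gripper_force": force on a finger pad.
Only numpy, scipy, OpenCV 4.12 (cv2) and the standard library are available. Lean on these libraries where they do the work, as an engineer would, in place of code of your own. Each camera call takes 0.05 s, during which the arm holds its last target. There are 200 camera calls.

### The job

The casting flasks to be dewaxed are in the orange tray at the bottom of the stack: lift off the trays above it and set them aside, then stand every flask upright, wholly on the dark plate of the hotplate. Only once all the flasks are on the plate, turn the hotplate's knob until its white pointer is on the red mark. Finish with the trays stacked squarely again, the blue one on the empty orange one and the grey one, if there is one, on top; leave the other things on the bench alone.

Things in the scene. Friction and masses are not known exactly. Their poses are not given: they have to be found in the camera images.
- tray_orange_c (a point): open orange plastic tray, 190 x 130 x 66 mm high, 0.35 kg; walls and floor 5 mm thick; a carrying rib 12 mm thick runs the full length along its middle, its top 4 mm below the rim, with a compartment 54 mm wide on either side. Lift it by the middle of the rib, from above. Point: its centre, 33 mm above its underside; x along the rib, z up. Bottom of the stack; holds the flasks.
- tray_blue_c (a point): blue tray, in shape, size, rib and point just like the orange one; brass bars lie low at its ends (fixed in it). Rims and undersides are flat and do not interlock: a stacked tray stands 66 mm above the one below. Starts squarely on the orange tray.
- tray_grey_c (a point): grey tray, in shape, size, rib and point just like the orange one; copper bars lie low at its ends (fixed in it). Rims and undersides are flat and do not interlock: a stacked tray stands 66 mm above the one below. Starts squarely on the blue tray, but may be absent.
- flask1_c (a point): casting flask: upright steel cylinder, 46 mm diameter, 58 mm high, white plaster top, about 0.2 kg. Point: its centre, 29 mm above its foot; z is its axis, up. Starts upright in a compartment of the orange tray, 38 mm from the tray's middle lengthwise and 33 mm across (any of four may be absent, two to four are there).
- flask2_c (a point): casting flask: upright steel cylinder, 46 mm diameter, 58 mm high, white plaster top, about 0.2 kg. Point: its centre, 29 mm above its foot; z is its axis, up. Starts upright in a compartment of the orange tray, 38 mm from the tray's middle lengthwise and 33 mm across (any of four may be absent, two to four are there).
- flask3_c (a point): casting flask: upright steel cylinder, 46 mm diameter, 58 mm high, white plaster top, about 0.2 kg. Point: its centre, 29 mm above its foot; z is its axis, up. Starts upright in a compartment of the orange tray, 38 mm from the tray's middle lengthwise and 33 mm across (any of four may be absent, two to four are there).
- flask4_c (a point): casting flask: upright steel cylinder, 46 mm diameter, 58 mm high, white plaster top, about 0.2 kg. Point: its centre, 29 mm above its foot; z is its axis, up. Starts upright in a compartment of the orange tray, 38 mm from the tray's middle lengthwise and 33 mm across (any of four may be absent, two to four are there).
- hotplate: the white dewaxing hotplate, fixed: 270 (its x) x 170 x 50 mm high. Origin: centre of its underside; its x axis points away from the dial side. The dial stands 85 mm from the origin towards -x, the heating plate is centred 40 mm towards +x.
- plate (a point): centre of the top face of the hotplate's dark square heating plate (140 x 140 mm, its top 58 mm above the bench); x and y along its sides, z up.
- dial (a joint): angle of the hotplate's black knob, rad, 0 to 6.28, growing as it is turned clockwise seen from above; at 0 the white pointer points along the hotplate's -x. It stays where it is left and turns against light friction (0.04 N m).
- dial_grip (a point): on the knob's axis, 7 mm below the top of its upright grip bar: the bar is 57 mm long, 14 mm thick and 32 mm high, above a skirt disc of 60 mm diameter whose top is 23 mm below this point; the pointer line is on the bar's top, at one end. x of this frame lies along the bar, with the pointer at the -x end.
- dial_pointer (a point): the point 31 mm from the knob's axis to which the white pointer line on its bar points; turns with the knob.
- mark (a point): inner end of the red mark on the scale round the knob, 31 mm from the knob's axis (black ticks stand to either side of it). When the pointer is on the mark, dial_pointer is above this point. The mark does not turn with the knob, but stands at another angle from start to start.
- mat: cork mat, fixed, 220 (x) x 160 x 4 mm, empty: a clear place to set trays aside. Origin: centre of its underside.
- jar: bystander: glass jar with brass lid, 72 mm diameter, 110 mm high; origin at the centre of its underside.
- bowl: bystander: steel bowl, 100 mm diameter, 55 mm high; origin under its centre.
- jug: bystander: white stoneware pot, 68 mm diameter, 100 mm high; origin under its centre.
- tub1: bystander: round white tub, 68 mm diameter, 34 mm high; origin under its centre.
- tub2: bystander: another such tub; may be absent.
- hammer: bystander: hammer lying on the bench, about 260 mm long; origin under its middle.

How it is judged:
By the outcome, as a careful person would: the job done as asked, in the order asked, and still so for the second after the job is handed in, with the robot touching nothing.
Of flask1, flask2, flask3, flask4 only 2 to 4 are there at a start; the rules pass over those that are not, and their reading is None.
Of tray_grey, tub2 only 1 to 2 are there at a start; the rules pass over those that are not, and their reading is None.
At some moment in a run one of tray_blue, tray_grey may be knocked a few centimetres aside while the robot is not near it.
It also fails if it takes over 210 s, if anything falls off the work surface, if the arm or the gripper's body presses on something with over 40 N, if the wrist force passes 120 N, or if a joint passes its speed limit or range.

## Working session

There is one attempt and no reset: what is moved stays moved. The work goes in short steps, Python scripts to look and compute and a tool call to move; the robot and the scene stay as the last step left them, time stands still between calls to the robot, and variables do not carry over. Pictures are saved under pics/ and viewed, at most 14 in all, crops included, and the job is handed in when it is done.

Besides the shell and the picture viewer there is one more tool, called after ">>>" as name(argument=value, ...), one argument or row to a line, values as JSON. apply_moves: Moves the arm, as the interface text tells. Scaled input: -1 to 1 covers 1000 mm each way for a shift and 90 degrees each way for a turn. Its arguments: {"type":"object","properties":{"targets":{"type":"array","items":{"type":"array","items":{"type":"number"}}},"newtons":{"type":"number"}},"required":["targets"]}

```bash
ls; mkdir -p pics; python3 - <<'E'
from plant import get_state, capture
import cv2,numpy as np
print(get_state())
for n in("top","side"):
    c=capture(n); cv2.imwrite(f"pics/{n}0.png",cv2.cvtColor(c["frame"],cv2.COLOR_RGB2BGR)); np.savez(f"{n}0.npz",**c)
    print(n,c["camera_matrix"],c["k1"],c["T"].round(4))
E
```

```text
pics
{'time_s': 0.0, 'joints': array([-5.91804429e+01,  2.05917038e+01,  6.34633896e-01, -1.94995303e-02,
       -7.01365027e+01, -1.65083982e+01]), 'qd': array([ 0.08955398,  0.04862084,  0.03409949, -0.02699717,  0.01189613,
        0.12355877]), 'joint_torque': array([ 1.78894206e-03, -5.82718492e+01,  2.93050539e+01,  6.99776441e+00,
        6.57933037e-03, -1.67744938e-04]), 'tcp_pos': array([ 0.16673087, -0.65361605,  0.24462812]), 'eef_rot': array([ 1.79905075e+02, -9.01648408e-03, -1.65695474e+02]), 'contact_force': array([ 0.38730271,  0.09252984, -0.20110522]), 'moment': array([-0.03693096, -0.02579753, -0.02598784]), 'gripper_force': 0.0, 'gripper_width': 0.08750879269228441}
top [[403.79133208   0.         255.56638034]
 [  0.         403.79133208 186.1973407 ]
 [  0.           0.           1.        ]] -0.004552972841168517 [[ 0.0059 -0.9976  0.0689  0.4679]
 [-0.9999 -0.0049  0.0148 -0.0417]
 [-0.0144 -0.069  -0.9975  1.3785]
 [ 0.      0.      0.      1.    ]]
side [[462.21611687   0.         258.53308981]
 [  0.         462.21611687 194.73271059]
 [  0.           0.           1.        ]] 0.04061150310905689 [[-0.8307 -0.3578  0.4265 -0.2179]
 [-0.5563  0.5637 -0.6106  1.1062]
 [-0.0219 -0.7445 -0.6673  1.3547]
 [ 0.      0.      0.      1.    ]]
```

View pics/top0.png

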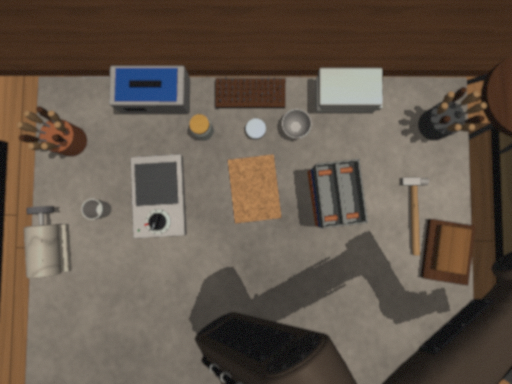

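View pics/side0.png

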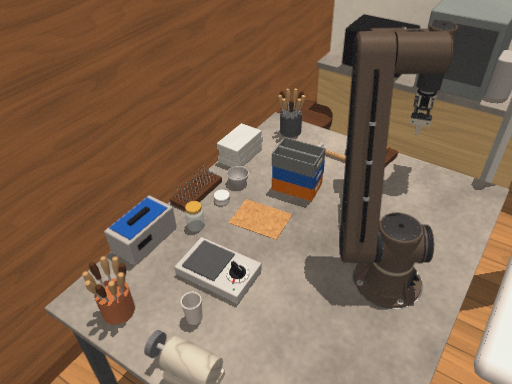

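The top view shows the grey tray on top of the stack at about (337,194), the mat at (255,188), and the hotplate at (158,196) with its knob at (157,222). The jar, tub and bowl are above the mat, the jug is left at (93,209), and the hammer is right at (414,215).

```bash
cat > h.py <<'E'
import cv2,numpy as np
from plant import get_state, capture
def und(c,uv):
    K=c["camera_matrix"];s=(np.atleast_2d(uv).astype(float)-K[:2,2])/K[0,0];d=s.copy()
    for _ in range(8): s=d/(1+float(c["k1"])*(s**2).sum(1,keepdims=True))
    return s
def onz(c,uv,z):
    T=c["T"];s=und(c,uv);r=np.c_[s,np.ones(len(s))]@T[:3,:3].T
    return (T[:3,3]+r*((z-T[2,3])/r[:,2])[:,None])
def cloud(c):
    v,u=np.mgrid[:384,:512];uv=np.c_[u.ravel(),v.ravel()];s=und(c,uv);d=c["range_z"].ravel().astype(float)
    P=np.c_[s*d[:,None],d]@c["T"][:3,:3].T+c["T"][:3,3]; P[d==0]=np.nan
    return P.reshape(384,512,3)
def rect(p):
    (c,(w,h),a)=cv2.minAreaRect(np.float32(p[:,:2]))
    if w<h: w,h,a=h,w,a+90
    a=(a+90)%180-90
    return np.round([*c,w,h,a],4)
def shot(name,tag):
    c=capture(name); cv2.imwrite(f"pics/{tag}.png",cv2.cvtColor(c["frame"],cv2.COLOR_RGB2BGR)); return c
def crop(c,u0,v0,u1,v1,k,tag):
    cv2.imwrite(f"pics/{tag}.png",cv2.resize(cv2.cvtColor(c["frame"][v0:v1,u0:u1],cv2.COLOR_RGB2BGR),None,fx=k,fy=k,interpolation=cv2.INTER_CUBIC))
def big(m):
    n,l,s,_=cv2.connectedComponentsWithStats(m.astype(np.uint8)); return l==1+s[1:,4].argmax()
E
python3 - <<'E'
from h import *
t=dict(np.load("top0.npz"));P=cloud(t);f=t["frame"].astype(int);hsv=cv2.cvtColor(t["frame"],cv2.COLOR_RGB2HSV)
def reg(u0,v0,u1,v1):
    m=np.zeros((384,512),bool);m[v0:v1,u0:u1]=1;return m
Z=P[...,2]
m=reg(290,140,385,250)&(Z>.185)&(Z<.215); print("grey rim",rect(P[m]),m.sum(),np.median(Z[m]))
m=reg(290,140,385,250)&(Z>.05); print("z max",np.nanmax(Z[m]))
m=reg(120,140,200,245)&(Z>.04)&(Z<.065); print("hot",rect(P[m]),np.median(Z[m]))
m=big(reg(125,150,195,206)&(f.sum(2)<330)&(Z>.04)&(Z<.07)); print("plate",rect(P[m]),np.median(Z[m]), rect(onz(t,np.argwhere(m)[:,::-1],.058)))
m=big(reg(220,145,290,230)&(hsv[...,1]>90)); print("mat",rect(onz(t,np.argwhere(m)[:,::-1],.004)))
for n,b in dict(jar=(185,108,215,142),tub=(240,113,270,145),bowl=(278,105,315,145),jug=(78,193,110,225),hammer=(395,170,430,260)).items():
    m=reg(*b)&(Z>.015);print(n,rect(P[m]),np.nanmax(Z[m]))
m=reg(120,205,200,240)&(Z>.068)&(Z<.12);print("knob",rect(P[m]),m.sum(),np.nanmax(Z[m]))
crop(t,120,140,200,245,5,"hot0")
E
```

```text
grey rim [ 0.5306 -0.2739  0.1901  0.1315  7.0315] 765 0.1952613360400952
z max 0.20417858717338966
hot [0.5267 0.3048 0.2708 0.1713 3.7582] 0.05416611474376287
plate [  0.5672   0.3064   0.1394   0.1373 -86.2364] 0.05769345812143367 [  0.567    0.3061   0.1382   0.1369 -86.325 ]
mat [ 0.5558 -0.0158  0.2196  0.1598  7.1117]
jar [ 0.7664  0.1799  0.1185  0.0706 58.2337] 0.11589037142488912
tub [ 0.7562 -0.0203  0.0667  0.0645 -0.291 ] 0.04126755489513623
bowl [ 0.7833 -0.1541  0.1248  0.0982  9.1669] 0.06261267224719091
jug [ 4.80500e-01  5.00200e-01  6.65000e-02  6.58000e-02 -7.06786e+01] 0.10551028956162334
hammer [ 0.4571 -0.5577  0.2699  0.0877  0.6249] 0.036092396383297976
knob [ 0.4411  0.3     0.0533  0.0404 14.6288] 121 0.10101003026843114
```

View pics/hot0.png

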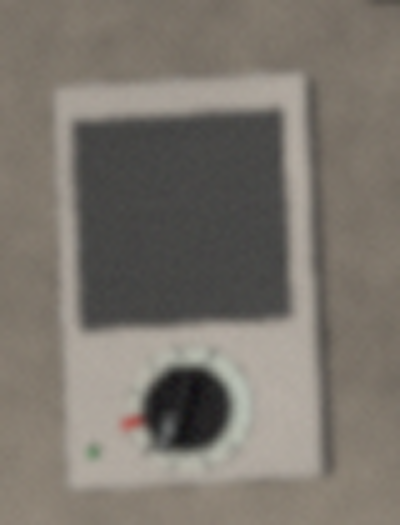

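Red mark at about (146,225), with the pointer next to it, near (153,226) and directed down-left. The plate is at (0.567,0.306), the stack at (0.531,-0.274) with yaw 7°, and the mat is free. Plan: move grey to the mat, then blue onto grey.

>>> apply_moves(
  newtons=40,
  targets=[
    [0.45, 0, 0, 0, 0, 0, 0.0405],
    [0.45, 0, 0, 0, 0, 0, 0.0405],
    [0.45, -0.0291, 0.02375, 0, 0, 0, 0],
    [0.45, -0.0291, 0.02375, 0, 0, 0, 0],
    [0.45, -0.0291, 0.02375, 0, 0, 0, 0],
    [0.45, -0.0291, 0.02375, 0, 0, 0, 0],
    [0.45, -0.0291, 0.02375, 0, 0, 0, 0],
    [0.45, -0.0291, 0.02375, 0, 0, 0, 0],
    [0.45, -0.0291, 0.02375, 0, 0, 0, 0],
    [0.45, -0.0291, 0.02375, 0, 0, 0, 0],
    [0.45, -0.0291, 0.02375, 0, 0, 0, 0],
    [0.45, -0.0291, 0.02375, 0, 0, 0, 0],
    [0.45, -0.0291, 0.02375, 0, 0, 0, 0],
    [0.45, -0.0291, 0.02375, 0, 0, 0, 0],
    [0.45, -0.0291, 0.02375, 0, 0, 0, 0],
    [0.45, -0.0291, 0.02375, 0, 0, 0, 0],
    [0.45, 0, 0, 0, 0, 0, 0],
    [0.45, 0, 0, 0, 0, 0, 0],
  ],
)

```text
time_s: 1.6
tcp_pos: [0.5316, -0.2725, 0.2448]
eef_rot: [180.0, -0.1, -172.8]
contact_force: [-0.6, -0.4, -0.1]
gripper_width: 0.0393
gripper_force: 0.0
```

```bash
cat >> h.py <<'E'
def goto(x,y,z,yaw,s=None):
    s=s or get_state();p=s["tcp_pos"];a=np.radians(yaw);d=np.array([x,y,z])-p
    dy=(yaw-s["eef_rot"][2]+180)%360-180
    print("pos",p.round(4),"rot",s["eef_rot"].round(2),"t",round(s["time_s"],2),"w",round(s["gripper_width"],4))
    print("turn az total",round(-dy/90,4),"then tx,ty,tz",np.round([d[0]*np.cos(a)+d[1]*np.sin(a),d[0]*np.sin(a)-d[1]*np.cos(a),-d[2]],4))
E
python3 - <<'E'
from h import *
goto(.5306,-.2739,.178,-173)
c=shot("side","s1")
E
```

```text
pos [ 0.5316 -0.2725  0.2448] rot [ 1.7997e+02 -6.0000e-02 -1.7280e+02] t 1.6 w 0.0393
turn az total 0.0022 then tx,ty,tz [ 0.0011 -0.0013  0.0668]
```

View pics/s1.png

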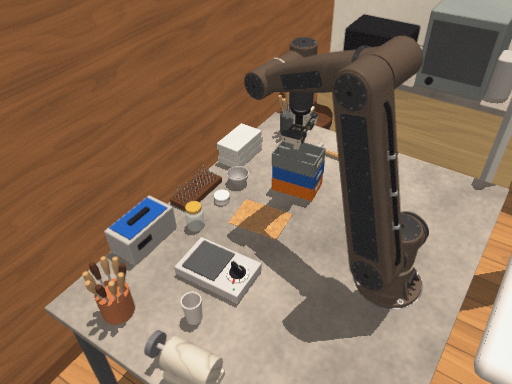

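The side view shows the gripper above the grey tray at (297,150), lined up with the stack. Next I descend and grip.

>>> apply_moves(
  newtons=40,
  targets=[
    [0.45, 0.001, -0.0013, 0.02, 0, 0, 0],
    [0.45, 0, 0, 0.02, 0, 0, 0],
    [0.45, 0, 0, 0.015, 0, 0, 0],
    [0.45, 0, 0, 0.0118, 0, 0, 0],
    [0.45, 0, 0, 0, 0, 0, 0],
    [0, 0, 0, 0, 0, 0, 0],
    [0, 0, 0, 0, 0, 0, 0],
    [0, 0, 0, 0, 0, 0, 0],
    [0, 0, 0, 0, 0, 0, 0],
    [0, 0, 0, 0, 0, 0, 0],
    [0, 0, 0, 0, 0, 0, 0],
    [0, 0, 0, -0.01, 0, 0, 0],
    [0, 0, 0, -0.02, 0, 0, 0],
    [0, 0, 0, -0.02, 0, 0, 0],
    [0, 0, 0, 0, 0, 0, 0],
    [0, 0, 0, 0, 0, 0, 0],
  ],
)

```text
time_s: 2.98
tcp_pos: [0.5301, -0.2756, 0.2297]
eef_rot: [-180.0, 0.1, -173.0]
contact_force: [0.5, 0.4, -4.4]
gripper_width: 0.0116
gripper_force: 40.0
```

```bash
python3 - <<'E'
from h import *
goto(.5558,-.0158,.178-.132+.004,-173)
E
```

```text
pos [ 0.5301 -0.2756  0.2297] rot [-1.7998e+02  1.1000e-01 -1.7298e+02] t 2.98 w 0.0116
turn az total 0.0002 then tx,ty,tz [-0.0572  0.2547  0.1797]
```

>>> apply_moves(
  targets=[
    [0, -0.0057, 0.0255, 0, 0, 0, 0],
    [0, -0.0057, 0.0255, 0, 0, 0, 0],
    [0, -0.0057, 0.0255, 0, 0, 0, 0],
    [0, -0.0057, 0.0255, 0, 0, 0, 0],
    [0, -0.0057, 0.0255, 0, 0, 0, 0],
    [0, -0.0057, 0.0255, 0, 0, 0, 0],
    [0, -0.0057, 0.0255, 0, 0, 0, 0],
    [0, -0.0057, 0.0255, 0, 0, 0, 0],
    [0, -0.0057, 0.0255, 0, 0, 0, 0],
    [0, -0.0057, 0.0255, 0, 0, 0, 0],
    [0, 0, 0, 0.03, 0, 0, 0],
    [0, 0, 0, 0.03, 0, 0, 0],
    [0, 0, 0, 0.03, 0, 0, 0],
    [0, 0, 0, 0.03, 0, 0, 0],
    [0, 0, 0, 0.025, 0, 0, 0],
    [0, 0, 0, 0.02, 0, 0, 0],
    [0, 0, 0, 0, 0, 0, 0],
    [0, 0, 0, 0, 0, 0, 0],
  ],
)

```text
time_s: 4.48
tcp_pos: [0.5537, -0.016, 0.0622]
eef_rot: [-180.0, -0.2, -173.0]
contact_force: [0.5, 0.1, -3.0]
gripper_width: 0.0118
gripper_force: 40.0
```

```bash
python3 - <<'E'
from h import *
goto(.5558,-.0158,.050,-173)
E
```

```text
pos [ 0.5537 -0.016   0.0622] rot [-179.95   -0.25 -172.98] t 4.48 w 0.0118
turn az total 0.0002 then tx,ty,tz [-0.0021 -0.      0.0122]
```

>>> apply_moves(
  targets=[
    [0, 0, 0, 0.006, 0, 0, 0],
    [0, 0, 0, 0.004, 0, 0, 0],
    [0, 0, 0, 0.002, 0, 0, 0],
    [0, 0, 0, 0, 0, 0, 0],
    [0, 0, 0, 0, 0, 0, 0],
  ],
)

```text
time_s: 4.9
tcp_pos: [0.5553, -0.0155, 0.0523]
eef_rot: [180.0, 0.0, -173.0]
contact_force: [-0.1, -1.1, -4.0]
gripper_width: 0.0115
gripper_force: 40.0
```

>>> apply_moves(
  targets=[
    [0, 0, 0, 0.002, 0, 0, 0],
    [0, 0, 0, 0.001, 0, 0, 0],
    [0, 0, 0, 0, 0, 0, 0],
    [0, 0, 0, 0, 0, 0, 0],
  ],
)

```text
time_s: 5.23
tcp_pos: [0.5556, -0.0155, 0.0515]
eef_rot: [-180.0, 0.1, -172.9]
contact_force: [-8.4, 1.3, 20.3]
gripper_width: 0.0117
gripper_force: 40.0
```

>>> apply_moves(
  targets=[
    [0, 0, 0, -0.001, 0, 0, 0],
    [0.45, 0, 0, 0, 0, 0, 0],
    [0.45, 0, 0, 0, 0, 0, 0],
    [0.45, 0, 0, 0, 0, 0, 0],
    [0.45, 0, 0, -0.02, 0, 0, 0],
    [0.45, 0, 0, -0.04, 0, 0, 0],
    [0.45, 0, 0, -0.04, 0, 0, 0],
    [0.45, 0, 0, -0.04, 0, 0, 0],
    [0.45, 0.0071, -0.0318, 0, 0, 0, 0],
    [0.45, 0.0071, -0.0318, 0, 0, 0, 0],
    [0.45, 0.0071, -0.0318, 0, 0, 0, 0],
    [0.45, 0.0071, -0.0318, 0, 0, 0, 0],
    [0.45, 0.0071, -0.0318, 0, 0, 0, 0],
    [0.45, 0.0071, -0.0318, 0, 0, 0, 0],
    [0.45, 0.0071, -0.0318, 0, 0, 0, 0],
    [0.45, 0.0071, -0.0318, 0, 0, 0, 0],
    [0.45, 0, 0, 0, 0, 0, 0],
    [0.45, 0, 0, 0, 0, 0, 0],
  ],
)

```text
time_s: 6.73
tcp_pos: [0.5293, -0.2767, 0.1892]
eef_rot: [180.0, -0.0, -173.2]
contact_force: [0.1, 0.2, -0.1]
gripper_width: 0.0392
gripper_force: 0.0
```

```bash
cat >> h.py <<'E'
def tray(c,P,x,y,top,r=.14):
    Z=P[...,2];m=(np.hypot(P[...,0]-x,P[...,1]-y)<r)&(abs(Z-top)<.012)
    return rect(P[m]) if m.sum()>20 else None
E
python3 - <<'E'
from h import *
goto(.530,-.275,.112,-173)
for n in("top","side"):
    c=shot(n,n+"2");P=cloud(c)
    print(n,"mat grey",tray(c,P,.5556,-.0155,.070),"blue",tray(c,P,.53,-.275,.132))
E
```

```text
pos [ 0.5293 -0.2767  0.1892] rot [ 1.7999e+02 -4.0000e-02 -1.7316e+02] t 6.73 w 0.0392
turn az total -0.0018 then tx,ty,tz [-0.0009  0.0016  0.0772]
top mat grey [0.5528 0.0139 0.1904 0.0707 6.9518] blue [ 4.64300e-01 -2.83800e-01  1.30200e-01  5.93000e-02 -8.21974e+01]
side mat grey [ 0.5612 -0.012   0.1952  0.1398  6.9183] blue [ 0.5338 -0.2707  0.1937  0.1437  7.4182]
```

View pics/side2.png

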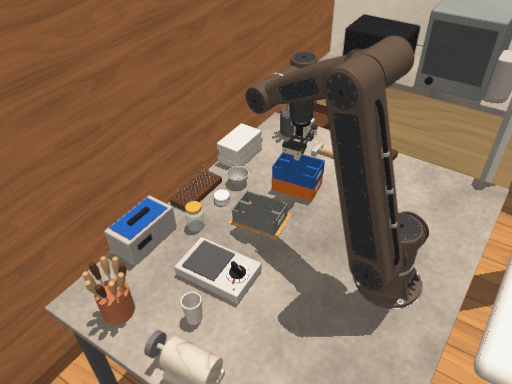

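The side view shows grey on the mat at (262,214) and blue on orange at (298,176), with the gripper above it.

>>> apply_moves(
  targets=[
    [0.45, -0.001, 0.0015, 0.03, 0, 0, 0],
    [0.45, 0, 0, 0.025, 0, 0, 0],
    [0.45, 0, 0, 0.015, 0, 0, 0],
    [0.45, 0, 0, 0.007, 0, 0, 0],
    [0.45, 0, 0, 0, 0, 0, 0],
    [0, 0, 0, 0, 0, 0, 0],
    [0, 0, 0, 0, 0, 0, 0],
    [0, 0, 0, 0, 0, 0, 0],
    [0, 0, 0, 0, 0, 0, 0],
    [0, 0, 0, 0, 0, 0, 0],
    [0, 0, 0, 0, 0, 0, 0],
    [0, 0, 0, -0.01, 0, 0, 0],
    [0, 0, 0, -0.02, 0, 0, 0],
    [0, 0, 0, -0.02, 0, 0, 0],
    [0, 0, 0, 0, 0, 0, 0],
    [0, 0, 0, 0, 0, 0, 0],
  ],
)

```text
time_s: 8.17
tcp_pos: [0.531, -0.2734, 0.1638]
eef_rot: [-180.0, 0.1, -173.0]
contact_force: [-0.1, 0.5, -3.7]
gripper_width: 0.012
gripper_force: 40.0
```

```bash
python3 - <<'E'
from h import *
goto(.5556,-.0155,.116,-173)
E
```

```text
pos [ 0.531  -0.2734  0.1638] rot [-1.7999e+02  1.2000e-01 -1.7300e+02] t 8.17 w 0.012
turn az total 0.0 then tx,ty,tz [-0.0559  0.2529  0.0478]
```

>>> apply_moves(
  targets=[
    [0, -0.0062, 0.0281, 0, 0, 0, 0],
    [0, -0.0062, 0.0281, 0, 0, 0, 0],
    [0, -0.0062, 0.0281, 0, 0, 0, 0],
    [0, -0.0062, 0.0281, 0, 0, 0, 0],
    [0, -0.0062, 0.0281, 0, 0, 0, 0],
    [0, -0.0062, 0.0281, 0, 0, 0, 0],
    [0, -0.0062, 0.0281, 0, 0, 0, 0],
    [0, -0.0062, 0.0281, 0, 0, 0, 0],
    [0, -0.0062, 0.0281, 0, 0, 0, 0],
    [0, 0, 0, 0, 0, 0, 0],
    [0, 0, 0, 0.02, 0, 0, 0],
    [0, 0, 0, 0.015, 0, 0, 0],
    [0, 0, 0, 0.007, 0, 0, 0],
    [0, 0, 0, 0.002, 0, 0, 0],
    [0, 0, 0, 0, 0, 0, 0],
    [0, 0, 0, 0, 0, 0, 0],
  ],
)

```text
time_s: 9.5
tcp_pos: [0.5548, -0.0159, 0.1184]
eef_rot: [-180.0, -0.1, -173.0]
contact_force: [0.1, 1.0, -3.3]
gripper_width: 0.0119
gripper_force: 40.0
```

>>> apply_moves(
  targets=[
    [0, 0, 0, 0.0015, 0, 0, 0],
    [0, 0, 0, 0.0015, 0, 0, 0],
    [0, 0, 0, 0, 0, 0, 0],
    [0, 0, 0, 0, 0, 0, 0],
  ],
)

```text
time_s: 9.83
tcp_pos: [0.5554, -0.0158, 0.1175]
eef_rot: [-180.0, 0.1, -173.0]
contact_force: [-4.8, 1.1, 11.5]
gripper_width: 0.0118
gripper_force: 40.0
```

>>> apply_moves(
  newtons=30,
  targets=[
    [0, 0, 0, -0.001, 0, 0, 0],
    [0.45, 0, 0, 0, 0, 0, 0],
    [0.45, 0, 0, 0, 0, 0, 0],
    [0.45, 0, 0, 0, 0, 0, 0],
    [0.45, 0, 0, -0.03, 0, 0, 0],
    [0.63, 0, 0, -0.04, 0, 0, 0],
    [0.63, 0, 0, 0, 0, 0, -0.0715],
    [0.63, 0, 0, 0, 0, 0, -0.0715],
    [0.63, 0, 0, 0, 0, 0, -0.0715],
    [0.63, 0, 0, 0, 0, 0, -0.0715],
    [0.63, 0, 0, 0, 0, 0, -0.0715],
    [0.63, 0, 0, 0, 0, 0, -0.0715],
    [0.63, 0, 0, 0, 0, 0, -0.0715],
    [0.63, 0, 0, 0, 0, 0, -0.0715],
    [0.63, 0, 0, 0, 0, 0, -0.0715],
    [0.63, 0, 0, 0, 0, 0, -0.0715],
    [0.63, 0, 0, 0, 0, 0, -0.0715],
    [0.63, 0, 0, 0, 0, 0, -0.0715],
    [0.63, 0, 0, 0, 0, 0, -0.0715],
    [0.63, 0, 0, 0, 0, 0, -0.0705],
  ],
)

```text
time_s: 11.5
tcp_pos: [0.5552, -0.0156, 0.1866]
eef_rot: [-180.0, -0.0, -82.7]
contact_force: [0.1, -0.4, -0.1]
gripper_width: 0.0549
gripper_force: 0.0
```

```bash
python3 - <<'E'
from h import *
c=shot("top","top3");P=cloud(c)
o=tray(c,P,.531,-.274,.066);print("orange",o)
a=np.radians(o[4]);ex=np.array([np.cos(a),np.sin(a)]);ey=np.array([-ex[1],ex[0]])
f=c["frame"].astype(int)
for i in(1,-1):
  for j in(1,-1):
    q=o[:2]+38e-3*i*ex+33e-3*j*ey
    m=(np.hypot(P[...,0]-q[0],P[...,1]-q[1])<.02)
    mm=(np.hypot(P[...,0]-q[0],P[...,1]-q[1])<.028)&(abs(P[...,2]-.063)<.012)&(f.min(2)>120)
    print(i,j,q.round(4),"z",np.median(P[m][:,2]).round(3),rect(P[mm]) if mm.sum()>5 else None)
goto(*(o[:2]+38e-3*ex+33e-3*ey),.17,o[4]-90)
crop(c,290,140,385,250,5,"or3")
E
```

```text
orange [ 0.5304 -0.2731  0.1897  0.1312  8.297 ]
1 1 [ 0.5632 -0.235 ] z 0.064 [  0.5667  -0.2352   0.0423   0.0419 -40.8423]
1 -1 [ 0.5728 -0.3003] z 0.064 [ 5.711e-01 -2.991e-01  4.320e-02  4.000e-02 -8.902e+01]
-1 1 [ 0.488  -0.2459] z 0.063 [ 4.88900e-01 -2.43200e-01  4.32000e-02  3.91000e-02  8.98006e+01]
-1 -1 [ 0.4976 -0.3112] z 0.063 [ 0.4974 -0.3113  0.0427  0.0422  2.4689]
pos [ 0.5553 -0.0156  0.1866] rot [-179.99   -0.    -82.21] t 11.55 w 0.0555
turn az total -0.0057 then tx,ty,tz [0.2182 0.0238 0.0166]
```

View pics/or3.png

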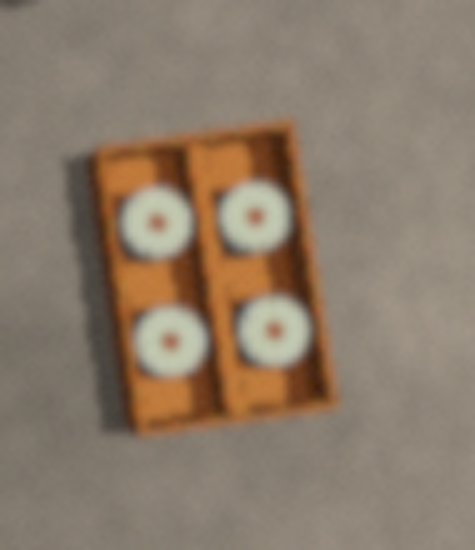

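The crop shows all four flasks upright, with tops at crop (157,222), (254,217), (171,342) and (274,330). I'll convert the blob centroids to positions.

```bash
cat >> h.py <<'E'
def blobs(c,u0,v0,u1,v1,z):
    hsv=cv2.cvtColor(c["frame"],cv2.COLOR_RGB2HSV);m=((hsv[...,1]<60)&(hsv[...,2]>150)).astype(np.uint8)
    k=np.zeros_like(m);k[v0:v1,u0:u1]=1;m=cv2.morphologyEx(m*k,cv2.MORPH_CLOSE,np.ones((5,5)))
    n,l,s,ce=cv2.connectedComponentsWithStats(m)
    return [(onz(c,ce[i],z)[0,:2].round(4),s[i,4]) for i in range(1,n) if s[i,4]>60]
E
python3 - <<'E'
from h import *
c=capture("top")
for b in blobs(c,300,150,375,240,.063): print(b)
goto(.565,-.235,.13,-82.5)
E
```

```text
(array([ 0.5671, -0.2353]), np.int32(143))
(array([ 0.5713, -0.2987]), np.int32(140))
(array([ 0.5176, -0.3939]), np.int32(228))
(array([ 0.4968, -0.3106]), np.int32(146))
(array([ 0.4894, -0.2435]), np.int32(150))
pos [ 0.5552 -0.0156  0.1866] rot [-180.     -0.    -82.87] t 11.6 w 0.0553
turn az total -0.0041 then tx,ty,tz [0.2188 0.019  0.0566]
```

>>> apply_moves(
  targets=[
    [0.61, 0.0313, 0.0023, 0, 0, 0, 0],
    [0.61, 0.0313, 0.0023, 0, 0, 0, 0],
    [0.61, 0.0313, 0.0023, 0, 0, 0, 0],
    [0.61, 0.0313, 0.0023, 0, 0, 0, 0],
    [0.61, 0.0313, 0.0023, 0, 0, 0, 0],
    [0.61, 0.0313, 0.0023, 0, 0, 0, 0],
    [0.61, 0.0316, 0.0023, 0, 0, 0, 0],
    [0.61, 0, 0, 0.035, 0, 0, 0],
    [0.61, 0, 0, 0.035, 0, 0, 0],
    [0.61, 0, 0, 0.025, 0, 0, 0],
    [0.61, 0, 0, 0, 0, 0, 0],
    [0.61, 0, 0, 0, 0, 0, 0],
  ],
)

```text
time_s: 12.6
tcp_pos: [0.5653, -0.2354, 0.0909]
eef_rot: [179.8, 0.0, -83.1]
contact_force: [1.3, -0.7, 0.8]
gripper_width: 0.0534
gripper_force: 0.0
```

```bash
python3 - <<'E'
from h import *
goto(.567,-.2353,.048,-82.5); goto(.567,-.2353,.048,-82.5)
c=capture("side");crop(c,250,120,350,220,6,"s4")
E
```

```text
pos [ 0.5653 -0.2354  0.0909] rot [ 1.7982e+02  2.0000e-02 -8.3120e+01] t 12.6 w 0.0534
turn az total -0.0069 then tx,ty,tz [ 0.0001 -0.0017  0.0429]
pos [ 0.5653 -0.2354  0.0909] rot [ 1.7982e+02  2.0000e-02 -8.3120e+01] t 12.6 w 0.0534
turn az total -0.0069 then tx,ty,tz [ 0.0001 -0.0017  0.0429]
```

View pics/s4.png

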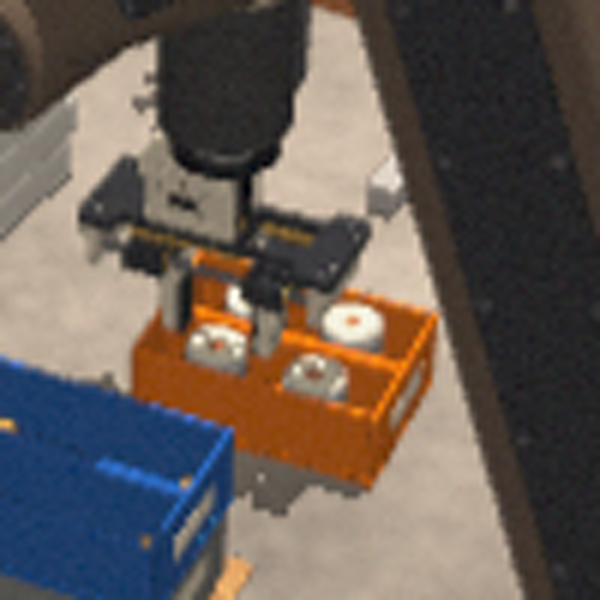

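The crop shows the fingers astride the first flask, at (178,290) and (266,320), with clearance to its neighbour.

>>> apply_moves(
  newtons=30,
  targets=[
    [0.61, 0, -0.001, 0.01, 0, 0, 0],
    [0.61, 0, 0, 0.01, 0, 0, 0],
    [0.61, 0, 0, 0.01, 0, 0, 0],
    [0.61, 0, 0, 0.01, 0, 0, 0],
    [0.61, 0, 0, 0.003, 0, 0, 0],
    [0, 0, 0, 0, 0, 0, 0],
    [0, 0, 0, 0, 0, 0, 0],
    [0, 0, 0, 0, 0, 0, 0],
    [0, 0, 0, 0, 0, 0, 0],
  ],
)

```text
time_s: 13.4
tcp_pos: [0.567, -0.2352, 0.0489]
eef_rot: [-180.0, 0.0, -83.0]
contact_force: [-0.2, 1.0, -2.2]
gripper_width: 0.0455
gripper_force: 30.0
```

>>> apply_moves(
  targets=[
    [0, 0, 0, -0.04, 0, 0, 0],
    [0, 0, 0, -0.04, 0, 0, 0],
    [0, 0, 0, -0.04, 0, 0, 0.0367],
    [0, 0, 0, -0.04, 0, 0, 0],
    [0, -0.0359, -0.0046, 0, 0, 0, 0],
    [0, -0.0359, -0.0046, 0, 0, 0, 0],
    [0, -0.0359, -0.0046, 0, 0, 0, 0],
    [0, -0.0359, -0.0046, 0, 0, 0, 0],
    [0, -0.0359, -0.0046, 0, 0, 0, 0],
    [0, -0.0359, -0.0046, 0, 0, 0, 0],
    [0, -0.0359, -0.0046, 0, 0, 0, 0],
    [0, -0.0359, -0.0046, 0, 0, 0, 0],
    [0, -0.0359, -0.0046, 0, 0, 0, 0],
    [0, -0.0359, -0.0046, 0, 0, 0, 0],
    [0, -0.0359, -0.0046, 0, 0, 0, 0],
    [0, -0.0359, -0.0046, 0, 0, 0, 0],
    [0, -0.0359, -0.0046, 0, 0, 0, 0],
    [0, -0.0359, -0.0046, 0, 0, 0, 0],
    [0, -0.0359, -0.0046, 0, 0, 0, 0],
    [0, -0.0355, -0.0049, 0, 0, 0, 0],
  ],
)

```text
time_s: 15.07
tcp_pos: [0.603, 0.3442, 0.209]
eef_rot: [180.0, 0.0, -86.3]
contact_force: [0.5, 0.2, -2.1]
gripper_width: 0.0457
gripper_force: 30.0
```

>>> apply_moves(
  targets=[
    [0, 0, 0, 0.03, 0, 0, 0],
    [0, 0, 0, 0.03, 0, 0, 0],
    [0, 0, 0, 0.025, 0, 0, 0],
    [0, 0, 0, 0.01, 0, 0, 0],
    [0, 0, 0, 0, 0, 0, 0],
    [0, 0, 0, 0, 0, 0, 0],
  ],
)

```text
time_s: 15.57
tcp_pos: [0.6039, 0.3423, 0.1144]
eef_rot: [-180.0, -0.0, -86.3]
contact_force: [0.1, 0.4, -0.9]
gripper_width: 0.0456
gripper_force: 30.0
```

```bash
python3 - <<'E'
from h import *
goto(.6037,.3424,.102,-86.3)
c=shot("side","s5");goto(.6037,.3424,.102,-86.3)
crop(c,160,190,280,310,5,"s5")
E
```

```text
pos [0.6039 0.3423 0.1144] rot [-1.7998e+02 -2.0000e-02 -8.6280e+01] t 15.57 w 0.0456
turn az total 0.0003 then tx,ty,tz [-0.0001  0.0002  0.0124]
pos [0.6044 0.3428 0.1155] rot [-1.7989e+02  5.0000e-02 -8.6270e+01] t 15.62 w 0.0456
turn az total 0.0003 then tx,ty,tz [0.0003 0.0008 0.0135]
```

View pics/s5.png

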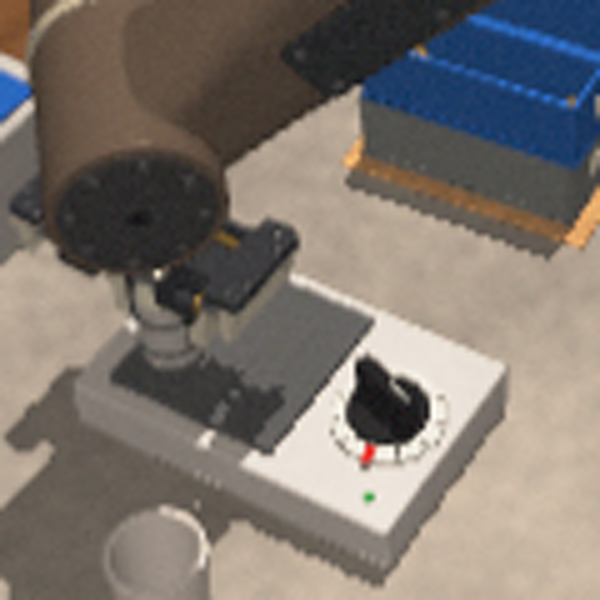

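The crop shows the flask hanging over the plate's far-left corner at about (170,340), and the red mark at (368,455).

>>> apply_moves(
  targets=[
    [0, 0, 0, 0.006, 0, 0, 0],
    [0, 0, 0, 0.004, 0, 0, 0],
    [0, 0, 0, 0.0015, 0, 0, 0],
    [0, 0, 0, 0.001, 0, 0, 0],
    [0, 0, 0, 0, 0, 0, 0],
    [0, 0, 0, 0, 0, 0, 0],
  ],
)

```text
time_s: 16.12
tcp_pos: [0.6035, 0.3425, 0.1015]
eef_rot: [-180.0, 0.0, -86.3]
contact_force: [-0.3, -0.0, -2.0]
gripper_width: 0.0455
gripper_force: 30.0
```

>>> apply_moves(
  targets=[
    [0, 0, 0, 0.001, 0, 0, 0],
    [0, 0, 0, 0.001, 0, 0, 0],
    [0, 0, 0, 0, 0, 0, 0],
    [0, 0, 0, 0, 0, 0, 0],
  ],
)

```text
time_s: 16.45
tcp_pos: [0.6036, 0.3425, 0.1013]
eef_rot: [-179.9, 0.0, -86.2]
contact_force: [-4.3, -0.1, 9.8]
gripper_width: 0.0456
gripper_force: 30.0
```

>>> apply_moves(
  targets=[
    [0, 0, 0, -0.001, 0, 0, 0],
    [0.61, 0, 0, 0, 0, 0, 0],
    [0.61, 0, 0, 0, 0, 0, 0],
    [0.61, 0, 0, 0, 0, 0, 0],
    [0.61, 0, 0, -0.03, 0, 0, 0],
    [0.61, 0, 0, -0.039, 0, 0, -0.04],
    [0.61, 0, 0, -0.039, 0, 0, 0],
  ],
)

```text
time_s: 17.03
tcp_pos: [0.603, 0.3419, 0.2082]
eef_rot: [179.9, -0.1, -82.5]
contact_force: [1.0, 0.3, -0.8]
gripper_width: 0.0533
gripper_force: 0.0
```

>>> apply_moves(
  targets=[
    [0.61, 0.0372, 0.0067, 0, 0, 0, 0],
    [0.61, 0.0372, 0.0067, 0, 0, 0, 0],
    [0.61, 0.0372, 0.0067, 0, 0, 0, 0],
    [0.61, 0.0372, 0.0067, 0, 0, 0, 0],
    [0.61, 0.0372, 0.0067, 0, 0, 0, 0],
    [0.61, 0.0372, 0.0067, 0, 0, 0, 0],
    [0.61, 0.0372, 0.0067, 0, 0, 0, 0],
    [0.61, 0.0372, 0.0067, 0, 0, 0, 0],
    [0.61, 0.0372, 0.0067, 0, 0, 0, 0],
    [0.61, 0.0372, 0.0067, 0, 0, 0, 0],
    [0.61, 0.0372, 0.0067, 0, 0, 0, 0],
    [0.61, 0.0372, 0.0067, 0, 0, 0, 0],
    [0.61, 0.0372, 0.0067, 0, 0, 0, 0],
    [0.61, 0.0372, 0.0067, 0, 0, 0, 0],
    [0.61, 0.0372, 0.0067, 0, 0, 0, 0],
    [0.61, 0.0372, 0.0067, 0, 0, 0, 0],
    [0.61, 0.0366, 0.0063, 0, 0, 0, 0],
    [0.61, 0, 0, 0.03, 0, 0, 0],
    [0.61, 0, 0, 0, 0, 0, 0],
    [0.61, 0, 0, 0, 0, 0, 0],
  ],
)

```text
time_s: 18.7
tcp_pos: [0.5701, -0.299, 0.1768]
eef_rot: [179.8, 0.1, -82.8]
contact_force: [-0.1, 0.0, 1.2]
gripper_width: 0.0535
gripper_force: 0.0
```

```bash
python3 - <<'E'
from h import *
c=capture("side");goto(.5713,-.2987,.048,-82.5)
P=cloud(c)
hsv=cv2.cvtColor(c["frame"],cv2.COLOR_RGB2HSV)
for n,z in(("or",.063),("plate",.116)):
    print(n,[b for b in blobs(c,*((270,150,335,210) if n=="or" else (180,230,240,290)),z)])
t=capture("top")
print("top",[b for b in blobs(t,125,140,195,205,.116)],[b for b in blobs(t,300,150,375,240,.063)])
E
```

```text
pos [ 0.5713 -0.2987  0.1784] rot [179.93  -0.   -82.67] t 18.75 w 0.0536
turn az total -0.0019 then tx,ty,tz [ 0.     -0.      0.1304]
or [(array([ 0.5059, -0.2863]), np.int32(1818))]
plate [(array([0.5377, 0.3216]), np.int32(1843)), (array([0.5243, 0.4768]), np.int32(92))]
top [(array([0.6031, 0.2991]), np.int32(913))] [(array([ 0.4279, -0.3807]), np.int32(428))]
```

>>> apply_moves(
  targets=[
    [0.61, 0, 0, 0.035, 0, 0, 0],
    [0.61, 0, 0, 0.035, 0, 0, 0],
    [0.61, 0, 0, 0.02, 0, 0, 0],
    [0.61, 0, 0, 0.01, 0, 0, 0],
    [0.61, 0, 0, 0.01, 0, 0, 0],
    [0.61, 0, 0, 0.01, 0, 0, 0],
    [0.61, 0, 0, 0.01, 0, 0, 0],
    [0.61, 0, 0, 0, 0, 0, 0],
    [0, 0, 0, 0, 0, 0, 0],
    [0, 0, 0, 0, 0, 0, 0],
    [0, 0, 0, 0, 0, 0, 0],
    [0, 0, 0, 0, 0, 0, 0],
    [0, 0, 0, 0, 0, 0, 0],
  ],
)

```text
time_s: 19.88
tcp_pos: [0.5718, -0.2989, 0.049]
eef_rot: [-179.9, -0.0, -82.7]
contact_force: [0.9, 0.6, 2.4]
gripper_width: 0.0456
gripper_force: 30.0
```

>>> apply_moves(
  targets=[
    [0, 0, 0, -0.04, 0, 0, 0],
    [0, 0, 0, -0.04, 0, 0, 0],
    [0, 0, 0, -0.04, 0, 0, 0.04],
    [0, 0, 0, -0.04, 0, 0, 0],
    [0, -0.0356, -0.0046, 0, 0, 0, 0],
    [0, -0.0356, -0.0046, 0, 0, 0, 0],
    [0, -0.0356, -0.0046, 0, 0, 0, 0],
    [0, -0.0356, -0.0046, 0, 0, 0, 0],
    [0, -0.0356, -0.0046, 0, 0, 0, 0],
    [0, -0.0356, -0.0046, 0, 0, 0, 0],
    [0, -0.0356, -0.0046, 0, 0, 0, 0],
    [0, -0.0356, -0.0046, 0, 0, 0, 0],
    [0, -0.0356, -0.0046, 0, 0, 0, 0],
    [0, -0.0356, -0.0046, 0, 0, 0, 0],
    [0, -0.0356, -0.0046, 0, 0, 0, 0],
    [0, -0.0356, -0.0046, 0, 0, 0, 0],
    [0, -0.0356, -0.0046, 0, 0, 0, 0],
    [0, -0.0356, -0.0046, 0, 0, 0, 0],
    [0, -0.0356, -0.0046, 0, 0, 0, 0],
    [0, -0.0356, -0.0044, 0, 0, 0, 0],
  ],
)

```text
time_s: 21.55
tcp_pos: [0.6071, 0.2761, 0.2082]
eef_rot: [180.0, -0.0, -86.3]
contact_force: [1.1, -0.2, -2.1]
gripper_width: 0.0456
gripper_force: 30.0
```

>>> apply_moves(
  targets=[
    [0, 0, 0, 0.03, 0, 0, 0],
    [0, 0, 0, 0.03, 0, 0, 0],
    [0, 0, 0, 0.025, 0, 0, 0],
    [0, 0, 0, 0.01, 0, 0, 0],
    [0, 0, 0, 0.008, 0, 0, 0],
    [0, 0, 0, 0.003, 0, 0, 0],
    [0, 0, 0, 0, 0, 0, 0],
    [0, 0, 0, 0, 0, 0, 0],
  ],
)

```text
time_s: 22.22
tcp_pos: [0.6086, 0.2748, 0.1038]
eef_rot: [-179.9, 0.1, -86.3]
contact_force: [0.2, -0.2, -2.0]
gripper_width: 0.0457
gripper_force: 30.0
```

>>> apply_moves(
  targets=[
    [0, 0, 0, 0.001, 0, 0, 0],
    [0, 0, 0, 0.001, 0, 0, 0],
    [0, 0, 0, 0.001, 0, 0, 0],
    [0, 0, 0, 0, 0, 0, 0],
    [0, 0, 0, 0, 0, 0, 0],
  ],
)

```text
time_s: 22.63
tcp_pos: [0.6085, 0.2749, 0.102]
eef_rot: [-179.8, 0.1, -86.2]
contact_force: [-2.5, -0.3, 10.4]
gripper_width: 0.0456
gripper_force: 30.0
```

>>> apply_moves(
  targets=[
    [0, 0, 0, -0.001, 0, 0, 0],
    [0.61, 0, 0, 0, 0, 0, 0],
    [0.61, 0, 0, 0, 0, 0, 0],
    [0.61, 0, 0, 0, 0, 0, 0],
    [0.61, 0, 0, -0.03, 0, 0, 0],
    [0.61, 0, 0, -0.039, 0, 0, -0.04],
    [0.61, 0, 0, -0.039, 0, 0, 0],
  ],
)

```text
time_s: 23.22
tcp_pos: [0.6071, 0.2739, 0.2083]
eef_rot: [179.9, -0.1, -82.5]
contact_force: [1.0, 0.3, 0.4]
gripper_width: 0.0534
gripper_force: 0.0
```

>>> apply_moves(
  targets=[
    [0.61, 0.0354, 0.01156, 0, 0, 0, 0],
    [0.61, 0.0354, 0.01156, 0, 0, 0, 0],
    [0.61, 0.0354, 0.01156, 0, 0, 0, 0],
    [0.61, 0.0354, 0.01156, 0, 0, 0, 0],
    [0.61, 0.0354, 0.01156, 0, 0, 0, 0],
    [0.61, 0.0354, 0.01156, 0, 0, 0, 0],
    [0.61, 0.0354, 0.01156, 0, 0, 0, 0],
    [0.61, 0.0354, 0.01156, 0, 0, 0, 0],
    [0.61, 0.0354, 0.01156, 0, 0, 0, 0],
    [0.61, 0.0354, 0.01156, 0, 0, 0, 0],
    [0.61, 0.0354, 0.01156, 0, 0, 0, 0],
    [0.61, 0.0354, 0.01156, 0, 0, 0, 0],
    [0.61, 0.0354, 0.01156, 0, 0, 0, 0],
    [0.61, 0.0354, 0.01156, 0, 0, 0, 0],
    [0.61, 0.0354, 0.01156, 0, 0, 0, 0],
    [0.61, 0.0354, 0.01156, 0, 0, 0, 0],
    [0.61, 0, 0, 0.03, 0, 0, 0],
    [0.61, 0, 0, 0, 0, 0, 0],
    [0.61, 0, 0, 0, 0, 0, 0],
  ],
)

```text
time_s: 24.8
tcp_pos: [0.4951, -0.3111, 0.1771]
eef_rot: [179.8, 0.1, -82.8]
contact_force: [0.3, 0.1, 1.0]
gripper_width: 0.0533
gripper_force: 0.0
```

```bash
python3 - <<'E'
from h import *
c=shot("side","s6");goto(.4968,-.3106,.048,-82.5)
crop(c,160,120,340,300,4,"s6c")
E
```

```text
pos [ 0.4962 -0.3109  0.1785] rot [179.93   0.   -82.67] t 24.85 w 0.0534
turn az total -0.0019 then tx,ty,tz [-0.0002 -0.0006  0.1305]
```

View pics/s6c.png

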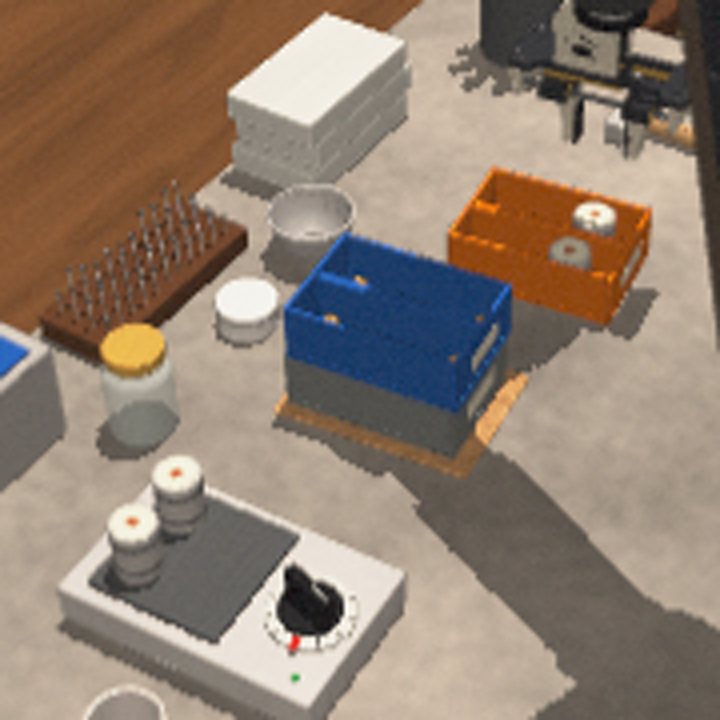

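Two flasks stand on the plate, at crop (178,495) and (133,545). The blue/grey stack is square on the mat, and two flasks are still in orange.

>>> apply_moves(
  targets=[
    [0.61, 0, 0, 0.035, 0, 0, 0],
    [0.61, 0, 0, 0.035, 0, 0, 0],
    [0.61, 0, 0, 0.02, 0, 0, 0],
    [0.61, 0, 0, 0.01, 0, 0, 0],
    [0.61, 0, 0, 0.01, 0, 0, 0],
    [0.61, 0, 0, 0.01, 0, 0, 0],
    [0.61, 0, 0, 0.01, 0, 0, 0],
    [0.61, 0, 0, 0, 0, 0, 0],
    [0, 0, 0, 0, 0, 0, 0],
    [0, 0, 0, 0, 0, 0, 0],
    [0, 0, 0, 0, 0, 0, 0],
    [0, 0, 0, 0, 0, 0, 0],
    [0, 0, 0, 0, 0, 0, 0],
  ],
)

```text
time_s: 25.93
tcp_pos: [0.4968, -0.3111, 0.0489]
eef_rot: [-179.9, -0.0, -82.7]
contact_force: [0.4, 1.0, 1.7]
gripper_width: 0.0454
gripper_force: 30.0
```

>>> apply_moves(
  targets=[
    [0, 0, 0, -0.04, 0, 0, 0],
    [0, 0, 0, -0.04, 0, 0, 0],
    [0, 0, 0, -0.04, 0, 0, 0.04],
    [0, 0, 0, -0.04, 0, 0, 0],
    [0, -0.038, -0.0042, 0, 0, 0, 0],
    [0, -0.038, -0.0042, 0, 0, 0, 0],
    [0, -0.038, -0.0042, 0, 0, 0, 0],
    [0, -0.038, -0.0042, 0, 0, 0, 0],
    [0, -0.038, -0.0042, 0, 0, 0, 0],
    [0, -0.038, -0.0042, 0, 0, 0, 0],
    [0, -0.038, -0.0042, 0, 0, 0, 0],
    [0, -0.038, -0.0042, 0, 0, 0, 0],
    [0, -0.038, -0.0042, 0, 0, 0, 0],
    [0, -0.038, -0.0042, 0, 0, 0, 0],
    [0, -0.038, -0.0042, 0, 0, 0, 0],
    [0, -0.038, -0.0042, 0, 0, 0, 0],
    [0, -0.038, -0.0042, 0, 0, 0, 0],
    [0, -0.038, -0.0042, 0, 0, 0, 0],
    [0, -0.038, -0.0042, 0, 0, 0, 0],
    [0, -0.038, -0.0042, 0, 0, 0, 0],
  ],
)

```text
time_s: 27.6
tcp_pos: [0.5234, 0.302, 0.2084]
eef_rot: [180.0, 0.0, -86.3]
contact_force: [0.7, -1.4, -0.7]
gripper_width: 0.0455
gripper_force: 30.0
```

>>> apply_moves(
  targets=[
    [0, -0.0372, -0.0036, 0, 0, 0, 0],
    [0, 0, 0, 0.03, 0, 0, 0],
    [0, 0, 0, 0, 0, 0, 0],
    [0, 0, 0, 0, 0, 0, 0],
  ],
)

```text
time_s: 27.93
tcp_pos: [0.524, 0.3368, 0.1767]
eef_rot: [179.8, -0.2, -86.2]
contact_force: [0.5, -0.2, -0.7]
gripper_width: 0.0456
gripper_force: 30.0
```

```bash
python3 - <<'E'
from h import *
c=capture("side");goto(.5259,.3374,.102,-86.3)
E
```

```text
pos [0.5249 0.3369 0.1783] rot [ 1.7995e+02 -9.0000e-02 -8.6270e+01] t 27.98 w 0.0454
turn az total 0.0003 then tx,ty,tz [-0.0004 -0.001   0.0763]
```

>>> apply_moves(
  targets=[
    [0, 0, 0, 0.03, 0, 0, 0],
    [0, 0, 0, 0.025, 0, 0, 0],
    [0, 0, 0, 0.012, 0, 0, 0],
    [0, 0, 0, 0.007, 0, 0, 0],
    [0, 0, 0, 0.002, 0, 0, 0],
    [0, 0, 0, 0.001, 0, 0, 0],
    [0, 0, 0, 0.001, 0, 0, 0],
    [0, 0, 0, 0, 0, 0, 0],
    [0, 0, 0, 0, 0, 0, 0],
  ],
)

```text
time_s: 28.73
tcp_pos: [0.526, 0.3381, 0.1019]
eef_rot: [-179.9, 0.1, -86.3]
contact_force: [0.3, -1.0, 4.7]
gripper_width: 0.0454
gripper_force: 30.0
```

>>> apply_moves(
  targets=[
    [0.61, 0, 0, 0, 0, 0, 0],
    [0.61, 0, 0, 0, 0, 0, 0],
    [0.61, 0, 0, 0, 0, 0, 0],
    [0.61, 0, 0, -0.03, 0, 0, 0],
    [0.61, 0, 0, -0.039, 0, 0, -0.04],
    [0.61, 0, 0, -0.039, 0, 0, 0],
  ],
)

```text
time_s: 29.23
tcp_pos: [0.5245, 0.337, 0.2085]
eef_rot: [179.9, -0.1, -82.5]
contact_force: [1.6, 1.1, 0.2]
gripper_width: 0.0537
gripper_force: 0.0
```

>>> apply_moves(
  targets=[
    [0.61, 0.0381, 0.0073, 0, 0, 0, 0],
    [0.61, 0.0381, 0.0073, 0, 0, 0, 0],
    [0.61, 0.0381, 0.0073, 0, 0, 0, 0],
    [0.61, 0.0381, 0.0073, 0, 0, 0, 0],
    [0.61, 0.0381, 0.0073, 0, 0, 0, 0],
    [0.61, 0.0381, 0.0073, 0, 0, 0, 0],
    [0.61, 0.0381, 0.0073, 0, 0, 0, 0],
    [0.61, 0.0381, 0.0073, 0, 0, 0, 0],
    [0.61, 0.0381, 0.0073, 0, 0, 0, 0],
    [0.61, 0.0381, 0.0073, 0, 0, 0, 0],
    [0.61, 0.0381, 0.0073, 0, 0, 0, 0],
    [0.61, 0.0381, 0.0073, 0, 0, 0, 0],
    [0.61, 0.0381, 0.0073, 0, 0, 0, 0],
    [0.61, 0.0381, 0.0073, 0, 0, 0, 0],
    [0.61, 0.0381, 0.0073, 0, 0, 0, 0],
    [0.61, 0, 0, 0.03, 0, 0, 0],
    [0.61, 0, 0, 0, 0, 0, 0],
    [0.61, 0, 0, 0, 0, 0, 0],
  ],
)

```text
time_s: 30.73
tcp_pos: [0.488, -0.2435, 0.1772]
eef_rot: [179.8, 0.1, -82.8]
contact_force: [0.5, 0.8, 0.9]
gripper_width: 0.0535
gripper_force: 0.0
```

```bash
python3 - <<'E'
from h import *
c=shot("side","s7");goto(.4894,-.2435,.048,-82.5)
P=cloud(c);print(tray(c,P,.5338,-.2707,.066),tray(c,P,.56,-.012,.136))
E
```

```text
pos [ 0.4892 -0.2432  0.1785] rot [179.93  -0.   -82.67] t 30.78 w 0.0532
turn az total -0.0019 then tx,ty,tz [ 0.0003 -0.0002  0.1305]
[ 0.5351 -0.2685  0.1931  0.1454  8.8138] [ 0.562  -0.0145  0.197   0.1453  8.9107]
```

>>> apply_moves(
  targets=[
    [0.61, 0, 0, 0.035, 0, 0, 0],
    [0.61, 0, 0, 0.035, 0, 0, 0],
    [0.61, 0, 0, 0.02, 0, 0, 0],
    [0.61, 0, 0, 0.01, 0, 0, 0],
    [0.61, 0, 0, 0.01, 0, 0, 0],
    [0.61, 0, 0, 0.01, 0, 0, 0],
    [0.61, 0, 0, 0.01, 0, 0, 0],
    [0.61, 0, 0, 0, 0, 0, 0],
    [0, 0, 0, 0, 0, 0, 0],
    [0, 0, 0, 0, 0, 0, 0],
    [0, 0, 0, 0, 0, 0, 0],
    [0, 0, 0, 0, 0, 0, 0],
    [0, 0, 0, 0, 0, 0, 0],
  ],
)

```text
time_s: 31.87
tcp_pos: [0.4898, -0.2434, 0.0489]
eef_rot: [-179.9, -0.0, -82.7]
contact_force: [0.1, 1.4, 1.1]
gripper_width: 0.0456
gripper_force: 30.0
```

>>> apply_moves(
  targets=[
    [0, 0, 0, -0.04, 0, 0, 0],
    [0, 0, 0, -0.04, 0, 0, 0],
    [0, 0, 0, -0.04, 0, 0, 0.04],
    [0, 0, 0, -0.04, 0, 0, 0],
    [0, -0.0364, -0.0053, 0, 0, 0, 0],
    [0, -0.0364, -0.0053, 0, 0, 0, 0],
    [0, -0.0364, -0.0053, 0, 0, 0, 0],
    [0, -0.0364, -0.0053, 0, 0, 0, 0],
    [0, -0.0364, -0.0053, 0, 0, 0, 0],
    [0, -0.0364, -0.0053, 0, 0, 0, 0],
    [0, -0.0364, -0.0053, 0, 0, 0, 0],
    [0, -0.0364, -0.0053, 0, 0, 0, 0],
    [0, -0.0364, -0.0053, 0, 0, 0, 0],
    [0, -0.0364, -0.0053, 0, 0, 0, 0],
    [0, -0.0364, -0.0053, 0, 0, 0, 0],
    [0, -0.0364, -0.0053, 0, 0, 0, 0],
    [0, -0.0364, -0.0053, 0, 0, 0, 0],
    [0, -0.0361, -0.0053, 0, 0, 0, 0],
    [0, 0, 0, 0.03, 0, 0, 0],
    [0, 0, 0, 0, 0, 0, 0],
  ],
)

```text
time_s: 33.53
tcp_pos: [0.5279, 0.2705, 0.1735]
eef_rot: [179.7, -0.2, -86.2]
contact_force: [-1.5, -1.2, -4.2]
gripper_width: 0.0456
gripper_force: 30.0
```

```bash
python3 - <<'E'
from h import *
c=capture("side");goto(.5303,.2696,.102,-86.3)
E
```

```text
pos [0.5284 0.2693 0.1755] rot [179.7   -0.19 -86.23] t 33.58 w 0.0452
turn az total 0.0007 then tx,ty,tz [-0.0001 -0.0019  0.0735]
```

>>> apply_moves(
  targets=[
    [0, 0, 0, 0.03, 0, 0, 0],
    [0, 0, 0, 0.025, 0, 0, 0],
    [0, 0, 0, 0.012, 0, 0, 0],
    [0, 0, 0, 0.007, 0, 0, 0],
    [0, 0, 0, 0.002, 0, 0, 0],
    [0, 0, 0, 0.001, 0, 0, 0],
    [0, 0, 0, 0.001, 0, 0, 0],
    [0, 0, 0, 0, 0, 0, 0],
    [0, 0, 0, 0, 0, 0, 0],
  ],
)

```text
time_s: 34.33
tcp_pos: [0.5312, 0.27, 0.1019]
eef_rot: [-179.9, 0.1, -86.3]
contact_force: [0.1, -2.2, 5.1]
gripper_width: 0.0458
gripper_force: 30.0
```

>>> apply_moves(
  targets=[
    [0.61, 0, 0, 0, 0, 0, 0],
    [0.61, 0, 0, 0, 0, 0, 0],
    [0.61, 0, 0, 0, 0, 0, 0],
    [0.61, 0, 0, -0.03, 0, 0, 0],
    [0.61, 0, 0, -0.039, 0, 0, 0],
    [0.61, 0, 0, -0.039, 0, 0, 0],
    [0.45, 0.036, 0, 0, 0, 0, 0],
    [0.45, 0.036, 0, 0, 0, 0, 0],
    [0.45, 0.036, 0, 0, 0, 0, 0],
    [0.45, 0.036, 0, 0, 0, 0, 0],
    [0.45, 0.036, 0, 0, 0, 0, 0],
    [0.45, 0.036, 0, 0, 0, 0, 0],
    [0.45, 0.036, 0, 0, 0, 0, 0],
    [0.45, 0, 0, 0, 0, 0, 0],
  ],
)

```text
time_s: 35.5
tcp_pos: [0.5462, 0.0138, 0.2082]
eef_rot: [180.0, -0.0, -86.5]
contact_force: [1.6, 0.8, -0.5]
gripper_width: 0.0398
gripper_force: 0.0
```

```bash
python3 - <<'E'
from h import *
c=shot("top","t8");s=shot("side","s8")
np.savez("t8.npz",**c);np.savez("s8.npz",**s)
P=cloud(c);Z=P[...,2]
m=(abs(P[...,0]-.567)<.08)&(abs(P[...,1]-.306)<.08)&(Z>.10)
n,l=cv2.connectedComponents(m.astype(np.uint8))
for i in range(1,n):
    if (l==i).sum()>30: print(rect(P[l==i]),np.median(Z[l==i]))
m=(abs(P[...,0]-.441)<.04)&(abs(P[...,1]-.30)<.04)&(Z>.09)
print("bar",rect(P[m]),m.sum(),np.percentile(Z[m],[50,90]))
for n,q,z0 in(("top",c,.05),("side",s,.05)):
    f=q["frame"].astype(int);red=(f[...,0]-f[...,1:].max(2)>50)
    Q=cloud(q);red&=(np.hypot(Q[...,0]-.44,Q[...,1]-.298)<.07)
    print(n,"red",red.sum(),onz(q,np.argwhere(red)[:,::-1],.052)[:,:2].mean(0).round(4))
a=cv2.resize(cv2.cvtColor(c["frame"][140:245,120:205],cv2.COLOR_RGB2BGR),(400,494),interpolation=cv2.INTER_CUBIC)
b=cv2.resize(cv2.cvtColor(s["frame"][250:295,208:258],cv2.COLOR_RGB2BGR),(400,360),interpolation=cv2.INTER_CUBIC)
o=np.zeros((494,800,3),np.uint8);o[:,:400]=a;o[:360,400:]=b;cv2.imwrite("pics/c8.png",o)
E
```

```text
[ 6.05400e-01  2.73700e-01  4.43000e-02  4.42000e-02 -4.86038e+01] 0.11593072899125101
[6.0140e-01 3.4250e-01 4.5800e-02 4.3700e-02 8.8135e+01] 0.11550980769568531
[ 4.97700e-01  2.47500e-01  4.24000e-02  2.06000e-02 -8.95989e+01] 0.595789860690997
bar [4.753e-01 2.624e-01 1.030e-02 3.000e-03 1.630e+01] 10 [0.60488417 0.60804317]
top red 0 [nan nan]
side red 7 [0.4401 0.3347]<stdin>:14: RuntimeWarning: Mean of empty slice.
  ret = um.true_divide(
```

View pics/c8.png

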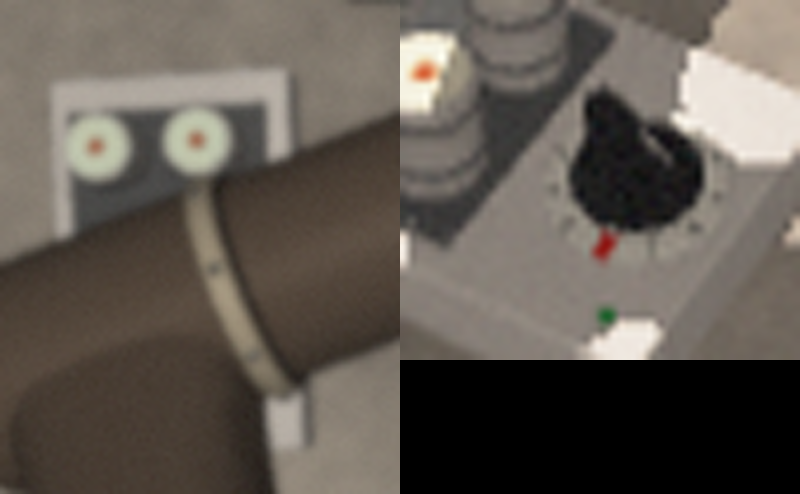

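The top view is blocked by the arm over the knob, but the two far flasks are in place. In the side view the white pointer line is at the bar's right end, around (660,145), and the red mark is at (605,245). I'll measure the knob from the clear first pictures.

```bash
python3 - <<'E'
from h import *
A=np.array([.442,.2985])
for n in("top0","side0","s8"):
    q=dict(np.load(n+".npz"));f=q["frame"].astype(int);Q=cloud(q);near=np.hypot(Q[...,0]-A[0],Q[...,1]-A[1])<.08
    v,u=np.mgrid[:384,:512];uv=np.c_[u.ravel(),v.ravel()]
    # red mark
    w=np.clip(f[...,0]-f[...,1:].max(2)-12,0,None)*near;G=onz(q,uv,.052)[:,:2].reshape(384,512,2)
    i=w>0;p=(G[i]*w[i][:,None]).sum(0)/w[i].sum();d=p-A
    print(n,"red",p.round(4),"r",np.hypot(*d).round(4),"ang",np.degrees(np.arctan2(d[1],d[0])).round(1),i.sum())
    # green lamp for reference
    w=np.clip(f[...,1]-np.maximum(f[...,0],f[...,2])-8,0,None)*near;i=w>0
    if i.any(): print("  green",((G[i]*w[i][:,None]).sum(0)/w[i].sum()).round(4))
    # bar
    dk=near&(Q[...,2]>.088)&(Q[...,2]<.115)&(np.hypot(Q[...,0]-A[0],Q[...,1]-A[1])<.045);print("  bar",rect(Q[dk]),dk.sum(),np.percentile(Q[dk][:,2],[50,90]).round(4))
    g=f.sum(2)
    H=onz(q,uv,.10)[:,:2].reshape(384,512,2);k=np.hypot(H[...,0]-A[0],H[...,1]-A[1])<.030
    th=np.percentile(g[k],25)+60
    i=k&(g>th)
    for uu,vv in np.argwhere(i)[:,::-1][:40]: 
        h=H[vv,uu]-A; print("   ",uu,vv,g[vv,uu],"r",np.hypot(*h).round(3),"ang",np.degrees(np.arctan2(h[1],h[0])).round(0),Q[vv,uu,2].round(3))
E
```

```text
top0 red [0.4329 0.3381] r 0.0407 ang 103.0 26
  green [0.4129 0.3632]
  bar [  0.4422   0.2992   0.0551   0.0142 -14.1306] 77 [0.0936 0.0971]
    151 213 471 r 0.029 ang 20.0 0.058
    152 213 443 r 0.028 ang 14.0 0.052
    153 213 370 r 0.028 ang 8.0 0.064
    154 213 314 r 0.027 ang 1.0 0.058
    155 213 284 r 0.028 ang -6.0 0.095
    156 213 280 r 0.028 ang -12.0 0.092
    157 213 285 r 0.029 ang -18.0 0.084
    149 214 505 r 0.029 ang 34.0 0.057
    150 214 465 r 0.028 ang 29.0 0.055
    151 214 421 r 0.026 ang 23.0 0.055
    152 214 343 r 0.025 ang 16.0 0.065
    153 214 255 r 0.024 ang 9.0 0.063
    154 214 180 r 0.024 ang 1.0 0.065
    148 215 514 r 0.029 ang 43.0 0.055
    149 215 491 r 0.027 ang 38.0 0.057
    150 215 418 r 0.025 ang 32.0 0.054
    151 215 329 r 0.023 ang 25.0 0.062
    152 215 233 r 0.022 ang 18.0 0.067
    147 216 508 r 0.029 ang 52.0 0.055
    148 216 502 r 0.026 ang 48.0 0.052
    149 216 440 r 0.024 ang 42.0 0.061
    150 216 339 r 0.022 ang 36.0 0.064
    151 216 224 r 0.02 ang 29.0 0.062
    146 217 477 r 0.03 ang 60.0 0.054
    147 217 493 r 0.027 a
[... 3370 characters left out ...]
76 r 0.021 ang -74.0 0.054
    241 260 388 r 0.022 ang -83.0 0.049
    242 260 377 r 0.024 ang -90.0 0.056
    243 260 680 r 0.026 ang -97.0 0.054
    244 260 680 r 0.028 ang -102.0 0.05
    231 261 281 r 0.03 ang 2.0 0.052
    232 261 235 r 0.027 ang -2.0 0.099
    233 261 158 r 0.024 ang -7.0 0.098
    234 261 250 r 0.021 ang -13.0 0.093
    235 261 332 r 0.019 ang -20.0 0.057
    236 261 377 r 0.017 ang -30.0 0.053
    237 261 389 r 0.016 ang -41.0 0.052
    238 261 388 r 0.015 ang -54.0 0.045
    239 261 387 r 0.015 ang -67.0 0.053
    240 261 384 r 0.016 ang -79.0 0.05
    241 261 383 r 0.018 ang -89.0 0.048
    242 261 379 r 0.02 ang -98.0 0.055
    243 261 679 r 0.023 ang -105.0 0.047
```

The bar lies at −14.1° with its centre at (0.442,0.299) and the pointer end at about 166°. The red mark is at about 103°, so the knob needs roughly 63° clockwise.

>>> apply_moves(
  newtons=15,
  targets=[
    [0.45, 0, 0, 0, 0, 0, -0.0668],
    [0.45, 0, 0, 0, 0, 0, -0.0668],
    [0.45, 0, 0, 0, 0, 0, -0.0668],
    [0.45, 0, 0, 0, 0, 0, -0.0668],
    [0.45, 0, 0, 0, 0, 0, -0.0668],
    [0.45, 0, 0, 0, 0, 0, -0.0668],
    [0.45, 0, 0, 0, 0, 0, -0.0668],
    [0.45, 0, 0, 0, 0, 0, -0.0668],
    [0.45, 0, 0, 0, 0, 0, -0.0668],
    [0.45, 0, 0, 0, 0, 0, -0.0668],
    [0.45, 0, 0, 0, 0, 0, -0.0668],
    [0.45, 0, 0, 0, 0, 0, -0.0668],
    [0.45, -0.0213, -0.0314, 0, 0, 0, 0],
    [0.45, -0.0213, -0.0314, 0, 0, 0, 0],
    [0.45, -0.0213, -0.0314, 0, 0, 0, 0],
    [0.45, -0.0213, -0.0314, 0, 0, 0, 0],
    [0.45, -0.0213, -0.0314, 0, 0, 0, 0],
    [0.45, -0.0213, -0.0314, 0, 0, 0, 0],
    [0.45, -0.0213, -0.0314, 0, 0, 0, 0],
    [0.45, -0.0213, -0.0317, 0, 0, 0, 0],
  ],
)

```text
time_s: 37.27
tcp_pos: [0.4412, 0.3066, 0.2085]
eef_rot: [-180.0, -0.0, -14.0]
contact_force: [1.8, 0.6, 0.6]
gripper_width: 0.0395
gripper_force: 0.0
```

>>> apply_moves(
  targets=[
    [0.45, 0, 0, 0.03, 0, 0, 0],
    [0.45, 0, 0, 0.03, 0, 0, 0],
    [0.45, 0, 0, 0, 0, 0, 0],
    [0.45, 0, 0, 0, 0, 0, 0],
  ],
)

```text
time_s: 37.6
tcp_pos: [0.4418, 0.3039, 0.1474]
eef_rot: [179.8, 0.1, -14.0]
contact_force: [0.4, -0.4, 1.7]
gripper_width: 0.04
gripper_force: 0.0
```

```bash
python3 - <<'E'
from h import *
s=shot("side","s9");goto(.4422,.2992,.093,-14.1)
P=cloud(s);Z=P[...,2]
m=(abs(P[...,0]-.567)<.09)&(abs(P[...,1]-.306)<.09)&(Z>.108)&(Z<.125)
n,l=cv2.connectedComponents(m.astype(np.uint8))
for i in range(1,n):
    if (l==i).sum()>30: print(rect(P[l==i]),np.median(Z[l==i]))
crop(s,175,215,275,300,6,"c9")
E
```

```text
pos [0.4429 0.3044 0.1489] rot [ 1.7996e+02 -2.0000e-02 -1.4060e+01] t 37.65 w 0.0397
turn az total 0.0004 then tx,ty,tz [0.0006 0.0052 0.0559]
[  0.6091   0.2783   0.0444   0.044  -14.2043] 0.11862992739388156
[ 6.02800e-01  3.47100e-01  4.78000e-02  4.30000e-02 -5.96664e+01] 0.11837185323958122
[ 0.5267  0.3501  0.0457  0.0263 -3.3327] 0.11775440696867778
```

View pics/c9.png

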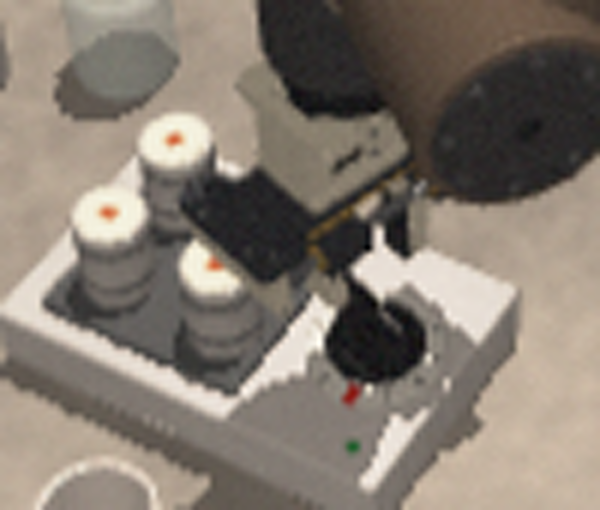

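Three flasks are visible on the plate at (175,160), (108,230) and (218,290), and the fourth is hidden behind the gripper. The fingers sit above the knob at (378,340).

>>> apply_moves(
  newtons=15,
  targets=[
    [0.45, 0.0005, 0.005, 0, 0, 0, 0],
    [0.45, 0, 0, 0.02, 0, 0, 0],
    [0.45, 0, 0, 0.015, 0, 0, 0],
    [0.45, 0, 0, 0.01, 0, 0, 0],
    [0.45, 0, 0, 0.01, 0, 0, 0],
    [0.45, 0, 0, 0, 0, 0, 0],
    [0, 0, 0, 0, 0, 0, 0],
    [0, 0, 0, 0, 0, 0, 0],
    [0, 0, 0, 0, 0, 0, 0],
    [0, 0, 0, 0, 0, 0, 0],
    [0, 0, 0, 0, 0, 0, 0],
    [0, 0, 0, 0, 0, 0, 0],
  ],
)

```text
time_s: 38.65
tcp_pos: [0.4427, 0.3002, 0.094]
eef_rot: [-179.8, -0.0, -14.1]
contact_force: [-1.6, 4.0, 0.9]
gripper_width: 0.014
gripper_force: 15.0
```

>>> apply_moves(
  targets=[
    [0, 0, 0, 0, 0, 0, 0.05],
    [0, 0, 0, 0, 0, 0, 0.059],
    [0, 0, 0, 0, 0, 0, 0.059],
    [0, 0, 0, 0, 0, 0, 0.059],
    [0, 0, 0, 0, 0, 0, 0.059],
    [0, 0, 0, 0, 0, 0, 0.059],
    [0, 0, 0, 0, 0, 0, 0.059],
    [0, 0, 0, 0, 0, 0, 0.059],
    [0, 0, 0, 0, 0, 0, 0.059],
    [0, 0, 0, 0, 0, 0, 0.059],
    [0, 0, 0, 0, 0, 0, 0.059],
    [0, 0, 0, 0, 0, 0, 0.059],
    [0, 0, 0, 0, 0, 0, 0],
    [0, 0, 0, 0, 0, 0, 0],
  ],
)

```text
time_s: 39.82
tcp_pos: [0.4437, 0.3013, 0.094]
eef_rot: [-179.8, 0.2, -77.0]
contact_force: [4.0, 7.0, -3.8]
gripper_width: 0.014
gripper_force: 15.0
```

>>> apply_moves(
  targets=[
    [0.45, 0, 0, 0, 0, 0, 0],
    [0.45, 0, 0, 0, 0, 0, 0],
    [0.45, 0, 0, -0.035, 0, 0, 0],
    [0.45, 0, 0, -0.04, 0, 0, 0],
    [0.45, 0, 0, -0.04, 0, 0, 0],
    [0.45, 0.0385, 0, 0, 0, 0, 0],
    [0.45, 0.0385, 0, 0, 0, 0, 0],
    [0.45, 0.0385, 0, 0, 0, 0, 0],
    [0.45, 0.0385, 0, 0, 0, 0, 0],
    [0.45, 0.0385, 0, 0, 0, 0, 0],
    [0.45, 0.0385, 0, 0, 0, 0, 0],
    [0.45, 0.0385, 0, 0, 0, 0, 0],
    [0.45, 0.0385, 0, 0, 0, 0, 0],
    [0.45, 0.0385, 0, 0, 0, 0, 0],
    [0.45, 0.0385, 0, 0, 0, 0, 0],
    [0.45, 0.0385, 0, 0, 0, 0, 0],
    [0.45, 0.0385, 0, 0, 0, 0, 0],
    [0.45, 0.0385, 0, 0, 0, 0, 0],
    [0.45, 0.0385, 0, 0, 0, 0, 0],
    [0.45, 0, 0, 0, 0, 0, 0],
  ],
)

```text
time_s: 41.48
tcp_pos: [0.5628, -0.232, 0.2073]
eef_rot: [179.9, -0.0, -77.3]
contact_force: [0.5, 0.4, 0.3]
gripper_width: 0.0397
gripper_force: 0.0
```

```bash
python3 - <<'E'
from h import *
c=shot("top","t10");s=shot("side","s10")
np.savez("t10.npz",**c);np.savez("s10.npz",**s)
print(get_state()["tcp_pos"])
A=np.array([.4422,.2992])
for n,q in(("top",c),("side",s),("top0",dict(np.load("top0.npz")))):
    P=cloud(q);Z=P[...,2];r=np.hypot(P[...,0]-A[0],P[...,1]-A[1])
    b=(r<.04)&(Z>.088)&(Z<.12)
    if b.sum()>10:
        B=P[b][:,:2];ctr=rect(B);V=np.linalg.svd(B-B.mean(0))[2][0];print(n,"bar",ctr,"pca",np.degrees(np.arctan2(V[1],V[0])).round(1))
    f=q["frame"].astype(int);w=(f[...,0]-f[...,1:].max(2)).clip(0)*((r<.055)&(r>.025)&(Z<.075));w[w<30]=0
    v,u=np.nonzero(w)
    if len(u): 
        p=(onz(q,np.c_[u,v],.05)[:,:2]*w[v,u][:,None]).sum(0)/w[v,u].sum();d=p-A;print(n,"red",p.round(4),np.degrees(np.arctan2(d[1],d[0])).round(1),len(u))
o=np.zeros((500,800,3),np.uint8)
g=lambda q,u0,v0:cv2.resize(cv2.cvtColor(q["frame"][v0:v0+50,u0:u0+40],cv2.COLOR_RGB2BGR),(400,500),interpolation=cv2.INTER_CUBIC)
o[:,:400]=g(c,137,197);o[:,400:]=g(s,216,246);cv2.imwrite("pics/c10.png",o)
E
```

```text
[ 0.56195945 -0.22807089  0.20729893]
top bar [ 4.41700e-01  2.99300e-01  5.73000e-02  1.35000e-02 -7.74198e+01] pca -77.5
top red [0.4323 0.3425] 102.9 5
side bar [ 4.44400e-01  3.03300e-01  5.78000e-02  1.59000e-02 -8.03697e+01] pca 102.6
side red [0.4406 0.3344] 92.7 12
top0 bar [  0.4422   0.2992   0.0551   0.0142 -14.1306] pca 165.1
top0 red [0.4331 0.3382] 103.1 13
```

View pics/c10.png

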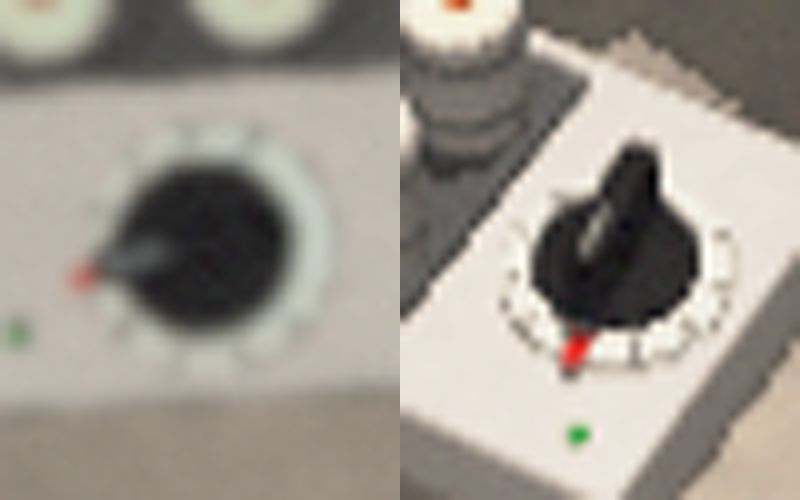

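In the top crop the pointer line (105–170, 245–275) aims at the red mark (85,278). In the side crop the pointer at (600,230) leans towards the red mark at (575,350). I'll cross-check the mark angle relative to the plate in both of the first images.

```bash
python3 - <<'E'
from h import *
v,u=np.mgrid[:384,:512]
for n,bx in(("top0",(125,150,195,206)),("side0",(170,235,235,285))):
    q=dict(np.load(n+".npz"));f=q["frame"].astype(int);k=np.zeros((384,512),bool);k[bx[1]:bx[3],bx[0]:bx[2]]=1
    P=cloud(q);m=k&(f.sum(2)<(330 if n=="top0" else 400))&(abs(P[...,2]-.058)<.012)&(np.hypot(P[...,0]-.442,P[...,1]-.3)>.045)
    m=big(cv2.morphologyEx(m.astype(np.uint8),cv2.MORPH_OPEN,np.ones((3,3))))
    r=rect(onz(q,np.argwhere(m)[:,::-1],.058));a=r[4]
    a=(a+45)%90-45;a0=np.radians(a);ex=np.array([np.cos(a0),np.sin(a0)]);D=r[:2]-.125*ex
    rr=np.hypot(P[...,0]-D[0],P[...,1]-D[1]);w=(f[...,0]-f[...,1:].max(2)).clip(0)*((rr<.06)&(rr>.02)&(P[...,2]<.075));w[w<30]=0
    vv,uu=np.nonzero(w)
    for z in(.05,.054):
        p=(onz(q,np.c_[uu,vv],z)[:,:2]*w[vv,uu][:,None]).sum(0)/w[vv,uu].sum();d=p-D
        print(n,r,"dial",D.round(4),"red r",np.hypot(*d).round(4),"world",np.degrees(np.arctan2(d[1],d[0])).round(1),"rel plate",(np.degrees(np.arctan2(d[1],d[0]))-a).round(1))
E
```

```text
top0 [  0.567    0.3061   0.1382   0.1369 -86.325 ] dial [0.4423 0.2981] red r 0.0412 world 102.8 rel plate 99.2
top0 [  0.567    0.3061   0.1382   0.1369 -86.325 ] dial [0.4423 0.2981] red r 0.04 world 103.1 rel plate 99.4
side0 [  0.569    0.3121   0.1428   0.1416 -86.2064] dial [0.4443 0.3038] red r 0.0297 world 96.2 rel plate 92.5
side0 [  0.569    0.3121   0.1428   0.1416 -86.2064] dial [0.4443 0.3038] red r 0.0323 world 99.4 rel plate 95.6
```

Both views agree on about 101–103°, once the side view's height bias is allowed for. The bar stands at 102.5°, so the knob is on the mark. Next I restack the trays.

```bash
python3 - <<'E'
from h import *
for n in("t10","s10"):
    q=dict(np.load(n+".npz"));P=cloud(q)
    print(n,"blue",tray(q,P,.556,-.0155,.136),"orange",tray(q,P,.531,-.274,.066),"grey?",tray(q,P,.556,-.0155,.07))
goto(.5556,-.0155,.19,-173)
s=dict(np.load("s10.npz"));crop(s,160,120,340,300,4,"c10b")
E
```

```text
t10 blue [0.5373 0.0447 0.0473 0.0035 1.0265] orange [  0.4994  -0.2767   0.131    0.1282 -81.9129] grey? None
s10 blue [ 0.562  -0.0131  0.1939  0.1412  6.9418] orange [ 0.534  -0.2682  0.1933  0.1421  8.2712] grey? [ 0.5618 -0.0129  0.1925  0.1423  5.8508]
pos [ 0.562  -0.2281  0.2073] rot [ 1.7987e+02  5.0000e-02 -7.7240e+01] t 41.58 w 0.0396
turn az total 1.064 then tx,ty,tz [-0.0196  0.2118  0.0173]
```

View pics/c10b.png

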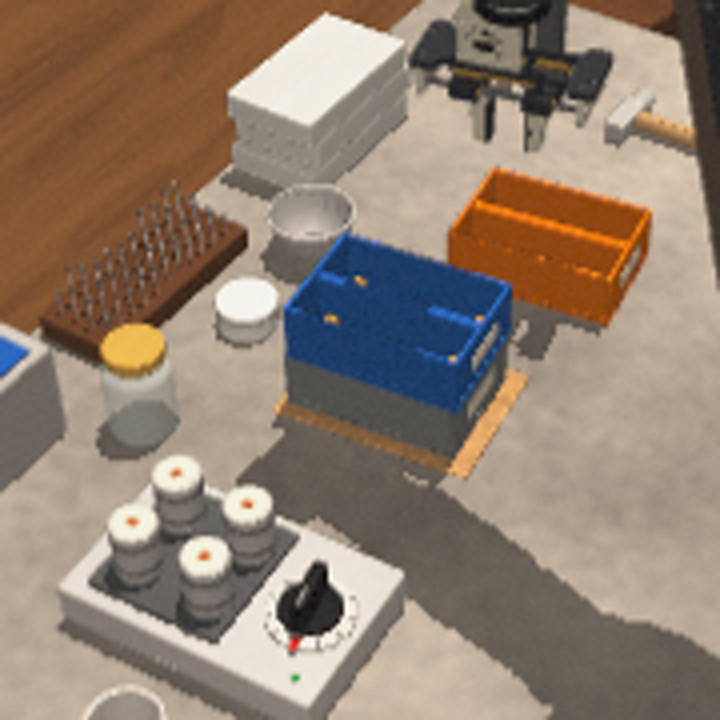

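The crop shows four flasks on the plate, the knob turned with its pointer towards the red mark, orange empty, and blue square on grey.

>>> apply_moves(
  newtons=40,
  targets=[
    [0.45, 0, 0, 0, 0, 0, 0.071],
    [0.45, 0, 0, 0, 0, 0, 0.071],
    [0.45, 0, 0, 0, 0, 0, 0.071],
    [0.45, 0, 0, 0, 0, 0, 0.071],
    [0.45, 0, 0, 0, 0, 0, 0.071],
    [0.45, 0, 0, 0, 0, 0, 0.071],
    [0.45, 0, 0, 0, 0, 0, 0.071],
    [0.45, 0, 0, 0, 0, 0, 0.071],
    [0.45, 0, 0, 0, 0, 0, 0.071],
    [0.45, 0, 0, 0, 0, 0, 0.071],
    [0.45, 0, 0, 0, 0, 0, 0.071],
    [0.45, 0, 0, 0, 0, 0, 0.071],
    [0.45, 0, 0, 0, 0, 0, 0.071],
    [0.45, 0, 0, 0, 0, 0, 0.071],
    [0.45, 0, 0, 0, 0, 0, 0.07],
  ],
)

```text
time_s: 42.83
tcp_pos: [0.5624, -0.225, 0.2084]
eef_rot: [180.0, -0.0, -173.0]
contact_force: [1.0, 0.1, 0.1]
gripper_width: 0.0393
gripper_force: 0.0
```

>>> apply_moves(
  targets=[
    [0.45, -0.0033, 0.0353, 0, 0, 0, 0],
    [0.45, -0.0033, 0.0353, 0, 0, 0, 0],
    [0.45, -0.0033, 0.0353, 0, 0, 0, 0],
    [0.45, -0.0033, 0.0353, 0, 0, 0, 0],
    [0.45, -0.0033, 0.0353, 0, 0, 0, 0],
    [0.45, -0.0033, 0.0353, 0, 0, 0, 0],
    [0.45, 0, 0, 0, 0, 0, 0],
    [0.45, 0, 0, 0, 0, 0, 0],
  ],
)

```text
time_s: 43.5
tcp_pos: [0.5552, -0.011, 0.2085]
eef_rot: [180.0, -0.0, -172.5]
contact_force: [0.2, -0.6, -0.2]
gripper_width: 0.0396
gripper_force: 0.0
```

```bash
python3 - <<'E'
from h import *
c=shot("top","t11");s=shot("side","s11")
hsv=cv2.cvtColor(c["frame"],cv2.COLOR_RGB2HSV)
P=cloud(c);print("top orange",tray(c,P,.531,-.274,.066))
m=big((hsv[...,0]<18)&(hsv[...,1]>140)&(np.hypot(P[...,0]-.531,P[...,1]-.274*-1*-1)<.14)) if 0 else None
P=cloud(s);print("side blue",tray(s,P,.562,-.013,.136),"orange",tray(s,P,.531,-.274,.066))
goto(.5556,-.0155,.116,-173)
E
```

```text
top orange [ 0.5304 -0.272   0.19    0.1312  8.4288]
side blue [ 0.562  -0.015   0.1932  0.1455  7.1144] orange [ 0.5343 -0.2697  0.1937  0.1472  9.0145]
pos [ 0.5555 -0.0132  0.2084] rot [-1.800e+02 -2.000e-02 -1.727e+02] t 43.6 w 0.0395
turn az total 0.0033 then tx,ty,tz [ 0.0002 -0.0023  0.0924]
```

>>> apply_moves(
  targets=[
    [0.45, 0, -0.0023, 0.04, 0, 0, 0],
    [0.45, 0, 0, 0.03, 0, 0, 0],
    [0.45, 0, 0, 0.015, 0, 0, 0],
    [0.45, 0, 0, 0.0074, 0, 0, 0],
    [0.45, 0, 0, 0, 0, 0, 0],
    [0, 0, 0, 0, 0, 0, 0],
    [0, 0, 0, 0, 0, 0, 0],
    [0, 0, 0, 0, 0, 0, 0],
    [0, 0, 0, 0, 0, 0, 0],
    [0, 0, 0, 0, 0, 0, 0],
    [0, 0, 0, 0, 0, 0, 0],
    [0, 0, 0, -0.01, 0, 0, 0],
    [0, 0, 0, -0.02, 0, 0, 0],
    [0, 0, 0, -0.01, 0, 0, 0],
    [0, 0, 0, 0, 0, 0, 0],
    [0, 0, 0, 0, 0, 0, 0],
  ],
)

```text
time_s: 44.93
tcp_pos: [0.5565, -0.0159, 0.1562]
eef_rot: [180.0, 0.1, -172.8]
contact_force: [-0.2, 1.0, -3.6]
gripper_width: 0.0118
gripper_force: 40.0
```

```bash
python3 - <<'E'
from h import *
goto(.5304,-.272,.113,-171.6)
E
```

```text
pos [ 0.5565 -0.0159  0.1562] rot [ 1.7996e+02  7.0000e-02 -1.7282e+02] t 44.93 w 0.0118
turn az total -0.0135 then tx,ty,tz [ 0.0632 -0.2496  0.0432]
```

>>> apply_moves(
  targets=[
    [0, 0, 0, 0, 0, 0, -0.0135],
    [0, 0.009, -0.0356, 0, 0, 0, 0],
    [0, 0.009, -0.0356, 0, 0, 0, 0],
    [0, 0.009, -0.0356, 0, 0, 0, 0],
    [0, 0.009, -0.0356, 0, 0, 0, 0],
    [0, 0.009, -0.0356, 0, 0, 0, 0],
    [0, 0.009, -0.0356, 0, 0, 0, 0],
    [0, 0.009, -0.0356, 0, 0, 0, 0],
    [0, 0, 0, 0.02, 0, 0, 0],
    [0, 0, 0, 0.01, 0, 0, 0],
    [0, 0, 0, 0, 0, 0, 0],
    [0, 0, 0, 0, 0, 0, 0],
    [0, 0, 0, 0, 0, 0, 0],
  ],
)

```text
time_s: 46.02
tcp_pos: [0.5309, -0.2711, 0.1261]
eef_rot: [-180.0, -0.0, -171.5]
contact_force: [-0.0, -0.2, -2.9]
gripper_width: 0.0119
gripper_force: 40.0
```

```bash
python3 - <<'E'
from h import *
s=shot("side","s12");goto(.5304,-.272,.113,-171.6)
c=shot("top","t12");P=cloud(s);print("side blue",tray(s,P,.534,-.27,.144),"orange",tray(s,P,.534,-.27,.066),"grey",tray(s,P,.562,-.013,.07))
P=cloud(c);print("top grey",tray(c,P,.556,-.016,.07))
E
```

```text
pos [ 0.5313 -0.2711  0.1265] rot [-1.7997e+02  4.0000e-02 -1.7148e+02] t 46.07 w 0.0117
turn az total 0.0014 then tx,ty,tz [ 0.001  -0.0008  0.0135]
side blue [ 0.5356 -0.2657  0.1926  0.1397  8.6334] orange [ 0.5035 -0.2295  0.2225  0.1135 38.4461] grey [ 0.5648 -0.0138  0.194   0.1416  7.2923]
top grey [0.5573 0.0172 0.1902 0.0635 6.6678]
```

>>> apply_moves(
  targets=[
    [0, 0.001, -0.0008, 0, 0, 0, 0],
    [0, 0, 0, 0.006, 0, 0, 0],
    [0, 0, 0, 0.004, 0, 0, 0],
    [0, 0, 0, 0.0015, 0, 0, 0],
    [0, 0, 0, 0, 0, 0, 0],
    [0, 0, 0, 0, 0, 0, 0],
  ],
)

```text
time_s: 46.62
tcp_pos: [0.5295, -0.2728, 0.1141]
eef_rot: [180.0, -0.0, -171.6]
contact_force: [-0.7, -0.4, -2.9]
gripper_width: 0.0118
gripper_force: 40.0
```

>>> apply_moves(
  targets=[
    [0, -0.0008, 0.0005, 0.001, 0, 0, 0],
    [0, 0, 0, 0.001, 0, 0, 0],
    [0, 0, 0, 0, 0, 0, 0],
    [0, 0, 0, 0, 0, 0, 0],
  ],
)

```text
time_s: 46.95
tcp_pos: [0.5307, -0.2722, 0.1128]
eef_rot: [-180.0, 0.0, -171.6]
contact_force: [-0.5, 1.1, 1.3]
gripper_width: 0.0118
gripper_force: 40.0
```

>>> apply_moves(
  targets=[
    [0.45, 0, 0, 0, 0, 0, 0],
    [0.45, 0, 0, 0, 0, 0, 0],
    [0.45, 0, 0, 0, 0, 0, 0],
    [0.45, 0, 0, -0.02, 0, 0, 0],
    [0.45, 0, 0, -0.03, 0, 0, 0],
    [0.45, 0, 0, -0.03, 0, 0, 0],
    [0.45, -0.009, 0.0357, 0, 0, 0, 0],
    [0.45, -0.009, 0.0357, 0, 0, 0, 0],
    [0.45, -0.009, 0.0357, 0, 0, 0, 0],
    [0.45, -0.009, 0.0357, 0, 0, 0, 0],
    [0.45, -0.009, 0.0357, 0, 0, 0, 0],
    [0.45, -0.009, 0.0357, 0, 0, 0, 0],
    [0.45, -0.009, 0.0357, 0, 0, 0, 0.016],
    [0.45, 0, 0, 0, 0, 0, 0],
    [0.45, 0, 0, 0, 0, 0, 0],
  ],
)

```text
time_s: 48.2
tcp_pos: [0.5564, -0.0138, 0.1925]
eef_rot: [180.0, 0.0, -172.8]
contact_force: [-0.8, 0.1, -0.2]
gripper_width: 0.0394
gripper_force: 0.0
```

```bash
cat >> h.py <<'E'
def meas(tag,gx=.556,gy=-.016):
    s=shot("side","s"+tag);c=shot("top","t"+tag);P=cloud(s);Q=cloud(c)
    f=c["frame"].astype(int);hb=(f[...,2]-f[...,0]>30)
    print("side blue",tray(s,P,.534,-.27,.132),"grey",tray(s,P,.562,-.013,.07))
    print("top blue",tray(c,Q,.5306,-.272,.132),"grey",tray(c,Q,gx,gy,.07))
E
python3 - <<'E'
from h import *
meas("13");goto(.556,-.0155,.050,-173)
E
```

```text
side blue [ 0.5349 -0.268   0.1916  0.1435  8.6978] grey [ 0.5662 -0.0143  0.1952  0.1448  6.8195]
top blue [ 0.5314 -0.2717  0.1899  0.1307  8.4158] grey [ 0.5599 -0.0162  0.1871  0.1298  7.3154]
pos [ 0.556  -0.0158  0.1924] rot [-1.7999e+02 -1.0000e-02 -1.7299e+02] t 48.3 w 0.0392
turn az total 0.0002 then tx,ty,tz [0.     0.0003 0.1424]
```

>>> apply_moves(
  targets=[
    [0.45, -0.003, 0, 0.04, 0, 0, 0],
    [0.45, 0, 0, 0.04, 0, 0, 0],
    [0.45, 0, 0, 0.03, 0, 0, 0],
    [0.45, 0, 0, 0.02, 0, 0, 0],
    [0.45, 0, 0, 0.0104, 0, 0, 0],
    [0.45, 0, 0, 0, 0, 0, 0],
    [0, 0, 0, 0, 0, 0, 0],
    [0, 0, 0, 0, 0, 0, 0],
    [0, 0, 0, 0, 0, 0, 0],
    [0, 0, 0, 0, 0, 0, 0],
    [0, 0, 0, 0, 0, 0, 0],
    [0, 0, 0, 0, 0, 0, 0],
    [0, 0, 0, -0.02, 0, 0, 0],
    [0, 0, 0, -0.04, 0, 0, 0],
    [0, 0, 0, -0.04, 0, 0, 0],
    [0, 0, 0, -0.04, 0, 0, 0],
    [0, 0, 0, -0.03, 0, 0, 0],
    [0, 0, 0, 0, 0, 0, 0],
    [0, 0, 0, 0, 0, 0, 0],
  ],
)

```text
time_s: 49.88
tcp_pos: [0.5595, -0.015, 0.2236]
eef_rot: [179.9, 0.2, -173.0]
contact_force: [-0.1, -1.0, -4.2]
gripper_width: 0.0118
gripper_force: 40.0
```

```bash
python3 - <<'E'
from h import *
meas("14");goto(.531,-.2719,.180,-171.6)
E
```

```text
side blue [ 0.5356 -0.2689  0.1945  0.1438  6.5492] grey None
top blue [ 0.5316 -0.2721  0.19    0.132   8.4321] grey None
pos [ 0.5579 -0.0153  0.2205] rot [ 1.7997e+02 -1.4000e-01 -1.7305e+02] t 49.98 w 0.0117
turn az total -0.0162 then tx,ty,tz [ 0.064  -0.2499  0.0405]
```

>>> apply_moves(
  targets=[
    [0, 0, 0, 0, 0, 0, -0.0155],
    [0, 0.0092, -0.0357, 0, 0, 0, 0],
    [0, 0.0092, -0.0357, 0, 0, 0, 0],
    [0, 0.0092, -0.0357, 0, 0, 0, 0],
    [0, 0.0092, -0.0357, 0, 0, 0, 0],
    [0, 0.0092, -0.0357, 0, 0, 0, 0],
    [0, 0.0092, -0.0357, 0, 0, 0, 0],
    [0, 0.0092, -0.0357, 0, 0, 0, 0],
    [0, 0, 0, 0.02, 0, 0, 0],
    [0, 0, 0, 0.01, 0, 0, 0],
    [0, 0, 0, 0, 0, 0, 0],
    [0, 0, 0, 0, 0, 0, 0],
    [0, 0, 0, 0, 0, 0, 0],
  ],
)

```text
time_s: 51.07
tcp_pos: [0.5322, -0.2713, 0.1921]
eef_rot: [-180.0, -0.0, -171.5]
contact_force: [0.2, 0.3, -2.5]
gripper_width: 0.0116
gripper_force: 40.0
```

```bash
python3 - <<'E'
from h import *
s=shot("side","s15");goto(.531,-.2719,.179,-171.6)
P=cloud(s);print("grey",tray(s,P,.534,-.27,.208))
s=shot("side","s15b");goto(.531,-.2719,.179,-171.6)
E
```

```text
pos [ 0.5324 -0.2712  0.1926] rot [-1.7997e+02  3.0000e-02 -1.7153e+02] t 51.12 w 0.0116
turn az total 0.0008 then tx,ty,tz [ 0.0015 -0.0004  0.0136]
grey [ 0.5371 -0.2675  0.192   0.1477  9.605 ]
pos [ 0.5325 -0.2712  0.1928] rot [-1.7997e+02  6.0000e-02 -1.7153e+02] t 51.17 w 0.0118
turn az total 0.0008 then tx,ty,tz [ 0.0016 -0.0004  0.0138]
```

>>> apply_moves(
  targets=[
    [0, 0.0012, -0.0004, 0.006, 0, 0, 0],
    [0, 0, 0, 0.004, 0, 0, 0],
    [0, 0, 0, 0.0015, 0, 0, 0],
    [0, 0, 0, 0, 0, 0, 0],
    [0, 0, 0, 0.001, 0, 0, 0],
    [0, 0, 0, 0, 0, 0, 0],
    [0, 0, 0, 0, 0, 0, 0],
  ],
)

```text
time_s: 51.75
tcp_pos: [0.5309, -0.2723, 0.1811]
eef_rot: [-180.0, 0.1, -171.6]
contact_force: [-4.4, 5.8, 9.9]
gripper_width: 0.0119
gripper_force: 40.0
```

>>> apply_moves(
  targets=[
    [0, 0, 0, -0.0007, 0, 0, 0],
    [0.45, 0, 0, 0, 0, 0, 0],
    [0.45, 0, 0, 0, 0, 0, 0],
    [0.45, 0, 0, 0, 0, 0, 0],
    [0.45, 0, 0, -0.02, 0, 0, 0],
    [0.45, 0, 0, -0.03, 0, 0, 0],
    [0.45, 0, 0, -0.03, 0, 0, 0],
    [0.45, 0.0288, -0.0236, 0, 0, 0, 0],
    [0.45, 0.0288, -0.0236, 0, 0, 0, 0],
    [0.45, 0.0288, -0.0236, 0, 0, 0, 0],
    [0.45, 0.0288, -0.0236, 0, 0, 0, 0],
    [0.45, 0.0288, -0.0236, 0, 0, 0, 0],
    [0.45, 0.0288, -0.0236, 0, 0, 0, 0],
    [0.45, 0.0288, -0.0236, 0, 0, 0, 0],
    [0.45, 0.0288, -0.0236, 0, 0, 0, 0],
    [0.45, 0.0288, -0.0236, 0, 0, 0, 0],
    [0.45, 0.0288, -0.0236, 0, 0, 0, 0],
    [0.45, 0.0288, -0.0236, 0, 0, 0, 0],
    [0.45, 0.0288, -0.0236, 0, 0, 0, 0],
    [0.45, 0, 0, 0, 0, 0, 0],
    [0.45, 0, 0, 0, 0, 0, 0],
  ],
)

```text
invalid input
```

21 rows is one too many, so I'm dropping the last one.

>>> apply_moves(
  targets=[
    [0, 0, 0, -0.0007, 0, 0, 0],
    [0.45, 0, 0, 0, 0, 0, 0],
    [0.45, 0, 0, 0, 0, 0, 0],
    [0.45, 0, 0, 0, 0, 0, 0],
    [0.45, 0, 0, -0.02, 0, 0, 0],
    [0.45, 0, 0, -0.03, 0, 0, 0],
    [0.45, 0, 0, -0.03, 0, 0, 0],
    [0.45, 0.0288, -0.0236, 0, 0, 0, 0],
    [0.45, 0.0288, -0.0236, 0, 0, 0, 0],
    [0.45, 0.0288, -0.0236, 0, 0, 0, 0],
    [0.45, 0.0288, -0.0236, 0, 0, 0, 0],
    [0.45, 0.0288, -0.0236, 0, 0, 0, 0],
    [0.45, 0.0288, -0.0236, 0, 0, 0, 0],
    [0.45, 0.0288, -0.0236, 0, 0, 0, 0],
    [0.45, 0.0288, -0.0236, 0, 0, 0, 0],
    [0.45, 0.0288, -0.0236, 0, 0, 0, 0],
    [0.45, 0.0288, -0.0236, 0, 0, 0, 0],
    [0.45, 0.0288, -0.0236, 0, 0, 0, 0],
    [0.45, 0.0288, -0.0236, 0, 0, 0, 0],
    [0.45, 0, 0, 0, 0, 0, 0],
  ],
)

```text
time_s: 53.42
tcp_pos: [0.2255, -0.6066, 0.2591]
eef_rot: [180.0, -0.1, -171.9]
contact_force: [0.2, 1.0, 0.0]
gripper_width: 0.0395
gripper_force: 0.0
```

```bash
python3 - <<'E'
from h import *
c=shot("top","t16");s=shot("side","s16");np.savez("t16.npz",**c);np.savez("s16.npz",**s)
P=cloud(c);Z=P[...,2];S=cloud(s)
print("grey top",tray(c,P,.531,-.272,.198),"side",tray(s,S,.536,-.268,.198))
m=(abs(P[...,0]-.567)<.09)&(abs(P[...,1]-.306)<.09)&(Z>.108)&(Z<.125)
n,l=cv2.connectedComponents(m.astype(np.uint8))
for i in range(1,n):
    if (l==i).sum()>30: print("flask",rect(P[l==i]))
b=(np.hypot(P[...,0]-.4422,P[...,1]-.2992)<.04)&(Z>.088)&(Z<.12);B=P[b][:,:2];print("bar",rect(B))
g=lambda q,u0,v0,w,h:cv2.resize(cv2.cvtColor(q["frame"][v0:v0+h,u0:u0+w],cv2.COLOR_RGB2BGR),(400,500),interpolation=cv2.INTER_CUBIC)
o=np.hstack([g(s,256,120,80,100),g(c,120,145,80,100)]);cv2.imwrite("pics/c16.png",o)
E
```

```text
grey top [ 0.5327 -0.2721  0.19    0.1316  8.3541] side [ 0.5369 -0.268   0.1941  0.1461  8.6642]
flask [6.05900e-01 2.73900e-01 4.42000e-02 4.41000e-02 5.23758e+01]
flask [ 6.00500e-01  3.41900e-01  4.61000e-02  4.43000e-02 -6.85469e+01]
flask [0.5291 0.2687 0.044  0.0425 0.3068]
flask [ 5.24100e-01  3.38600e-01  4.44000e-02  4.12000e-02 -8.96206e+01]
bar [ 4.41600e-01  2.98700e-01  5.58000e-02  1.34000e-02 -7.74028e+01]
```

View pics/c16.png

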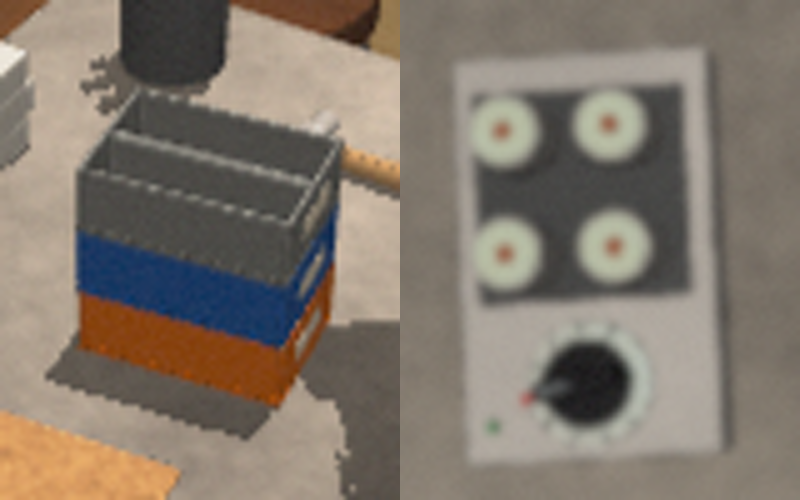

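The stack is square to within about 2 mm, all four flasks stand wholly on the plate, and the pointer at 102.6° matches the mark at about 103°. I'm handing the job in.

```bash
python3 -c "
from plant import close_job
print(close_job())"
```

```text
the job is handed in; nothing more can be done
None
```

The job is handed in, with no verdict returned: all four flasks are upright on the plate, the knob was then turned to within about 2° of the red mark, and grey on blue on orange is restacked to within about 2 mm.

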